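# Rebuild a signal tower in the bench vise

### The arm

A 7-joint arm with a two-finger parallel gripper is mounted at the origin on the work surface. World frame = base frame: x ahead of the robot, y to its left, z up, the work surface at z = 0. Lengths are in m, angles in rad, forces in N, time in s.
With the tool pointing down it reaches from about 0.4 to 0.85 m from the base axis. Payload 10.4 kg.
Tool frame: the origin (TCP) lies at the very end of the fingers, on their centre line; the grasp point (between the pads) lies 19 mm behind it; z points along the fingers, y is the line along which they close (so a half turn about z gives the same grasp; the last joint's range is limited). The gripper opens to 87 mm and grips with 3 to 60 N. Pads are 19 mm wide; open, the fingers measure 117 mm over their backs; the gripper's body (75 mm by 190 mm) begins 51 mm behind the grasp point.
Start: joints at [-1.36, 0.332, -0.065, 1.46, 0.022, 1.35, -0.088], TCP at [0.145, 0.608, 0.223] pointing down, gripper open.
Joint ranges: [-2.6, 2.6], [-0.5, 2.12], [-1.47, 1.34], [0.16, 2.42], [-1.27, 4.41], [0.06, 2.06], [-2.6, 2.6]. Speed limits (rad/s): [2.22, 2.22, 2.79, 2.79, 3.14, 3.14, 3.14].

### API

Orientations are given as a unit quaternion [x, y, z, w].
In Python, from bench import * gives the robot as it stands.
- The arm moves only by the tool step_arm, never from a script. Its arguments are lists of equal length, an entry for each row: "delta_pos": the shift along the world's x, y, z in units of 25 mm (1.0 is 25 mm), a list of three; "turn": the turn about the world's z in units of 0.12 rad (1.0 is 0.12 rad). In form: {"delta_pos": [[tx, ty, tz], ...], "turn": [turn, ...]}. A call has 1 to 12 rows; each row shifts and turns the commanded pose from where the row before left it; what a row does not reach is not made up. A row lasts 1/10 s, in which the tool goes at most 50 mm and 8.59 degrees, less where a joint would pass 70% of its speed; a pose out of reach is approached as far as the arm can. A call with a number of a shift or a turn outside -1 to 1 is refused whole. A call with a gripper value outside its range is refused whole. "grip" is the closure, from 0 (fully open) to 1 (shut), set as the call begins (left out, the last holds). The fingers move at their own pace and stop on an object; "newtons" is the grip in N (left out, the last holds). Time passes only in rows, so rows that do not move let the fingers close. It gives the time, the measured TCP pose, the force, the opening and the grip force at its end, in the units of the state.
- read_state(): the state, without advancing time (a new reading comes with each control period).
- camera(name): name is "scene" or "top" or "wrist"; returns a dict with "image" (480x640x3 uint8, red, green, blue), "z_map" (480x640 float32, m along the optical axis (not along the pixel's ray), 0 where there is no reading), "mtx" (3x3 intrinsics, pixels), "view" (4x4, takes a point from world to camera coordinates). Camera axes: x right, y up, looking along -z (the intrinsics and any distortion apply to the point x, -y, -z); pixel columns grow to the right and rows downward; lengths in m; the calibration is good to about 2 mm. A picture is of the moment at which its call begins.
- close_job(): hands the job in; it is judged then, once.
The state is a dict: "time": time; "joint_positions": joint angles; "joint_vel": joint speeds; "joint_torque": joint torques, N m; "ee_pos": TCP position; "eef_rot": TCP orientation; "ft_force": force on the tool from outside, world axes, zero at the start; "torque": the same for the moment, N m; "width": finger opening in m; "grip_force": force on a finger pad.
Only numpy, scipy, OpenCV 4.12 (cv2) and the standard library are available. Lean on these libraries where they do the work, as an engineer would, in place of code of your own. Each camera call takes 0.05 s, during which the arm holds its last target. There are 200 camera calls.

### The job

Put this machine signal tower back together on its base, which is clamped leaning in the bench vise: first fit the lamp element onto the base, then the sounder onto the lamp element. Each is pushed fully down with its entry gaps over the lugs below and turned a quarter turn clockwise (seen from its top) to the stop. Leave the tower standing free of the hand, and leave the meter, the solder reel and the screwdriver where they lie.

Things in the scene. Friction and masses are not known exactly. Their poses are not given: they have to be found in the camera images.
- seat (a point): Seat of the tower base: middle of the flat top shoulder of the black base (50 mm diameter, 32 mm tall, grey ribs on its +y and -y sides), clamped by its foot tube in a low, fixed blue vise. z: the tower's axis, up out of the base, leaning 30 degrees from vertical, roughly towards the robot. On the shoulder stands the spigot with its lugs; nothing else reaches up beside it.
- seat_spigot (a point): Middle of the spigot's top, 13 mm along z above the seat, same axes. Grey spigot of 30 mm diameter, its top 3 mm tapering to 23 mm, with two opposite lugs on its +y and -y sides: 8 mm wide, reaching out to 19.5 mm from the axis, from 6 to 10 mm above the shoulder.
- lens_center (a point): Lamp element, half-way up: loose upright cylinder, 50 mm diameter, about 100 g, black collars with a clear ribbed lens between, on the bench at any yaw. The point is on its axis, 32 mm above its underside; z up its axis. Body 50 mm tall plus a 13 mm spigot on top. Locked on the base, this point lies 32 mm along z from the seat, x axes parallel (either way round).
- lens_socket (a point): Middle of the lamp element's underside, same axes. Socket 16 mm deep for the spigot (1.2 mm play all round) behind a 4.5 mm thick lip with two 14 mm wide entry gaps, on its own +x and -x sides, where grey ribs mark the collar. Goes on with its x along the y of the part below (either way), lugs through the gaps, until the underside rests on the shoulder below.
- lens_shoulder (a point): Middle of the lamp element's flat top shoulder, 18 mm above its centre point, same axes. Carries the same grey spigot as the base, lugs on its own +y and -y sides. How both elements lock: once fully down, an element turns freely 90 degrees clockwise (seen from its top) to a hard stop, x then along the x of the part below; the other way is blocked. No spring; up to 1.5 mm play along the axis.
- sounder_center (a point): Sounder, half-way up: loose upright black cylinder, 50 mm diameter, 50 mm tall, about 80 g, upright grey slots round its side, three grey slots along its own x across its slightly domed top, no spigot; on the bench at any yaw. The point is on its axis, 25 mm above its underside; z up its axis. Locked, it lies 43 mm above the lamp element's centre point, x axes parallel (either way).
- sounder_socket (a point): Middle of the sounder's underside, same axes. Socket just like the lamp element's: entry gaps on its own +x and -x sides, marked by grey ribs; goes onto the lamp element's spigot with its x along the lamp element's y (either way), until it rests on the shoulder, then turns 90 degrees clockwise to the stop.
- multimeter: Bystander: dark grey hand-held meter lying flat, 145 x 74 x 34 mm (with its dial 40 mm). Origin under its centre, x along its length.
- solder_reel: Bystander: bare metal solder reel standing on its flange, 54 mm diameter, 45 mm tall. Origin under its centre.
- screwdriver: Bystander: screwdriver lying on the bench, 170 mm long, grey handle to its -x. Origin under its middle.
There are look-alikes about, which are no part of the job. Leave any red or yellow look-alike of the part that bears sounder_center alone.

How it is judged:
On the way, in this order (a step that is already met when the one before it is completed fails the run):
1. the lamp element is fully down on the base and turned to the stop, the sounder not yet on it (x of lens_center in the frame of seat between -0.004 and 0.004 m and y of lens_center in the frame of seat between -0.004 and 0.004 m and z of lens_center in the frame of seat between 0.029 and 0.035 m and angle between the x axis of lens_center and the x axis of seat, either way round below 0.2 rad and distance between sounder_center and lens_center above 0.065 m), for 0.2 s.
2. the sounder is fully down on the lamp element and turned to the stop (x of lens_center in the frame of seat between -0.004 and 0.004 m and y of lens_center in the frame of seat between -0.004 and 0.004 m and z of lens_center in the frame of seat between 0.029 and 0.035 m and angle between the x axis of lens_center and the x axis of seat, either way round below 0.2 rad and x of sounder_center in the frame of lens_center between -0.005 and 0.005 m and y of sounder_center in the frame of lens_center between -0.005 and 0.005 m and z of sounder_center in the frame of lens_center between 0.04 and 0.046 m and angle between the x axis of sounder_center and the x axis of lens_center, either way round below 0.2 rad), for 0.2 s.
At the end, for the whole second after the job is handed in: The lamp element sits on the tower base and the sounder on the lamp element, each within 3 mm of fully down, within 5 mm of the axis (lamp element 4 mm) and turned to within 0.2 rad of the quarter-turn stop, at rest and let go (all of step 2); the robot touches nothing.
It fails at once if the meter, the solder reel or the screwdriver is moved more than 20 mm (distance of any of multimeter, solder_reel, screwdriver from where it was at the start of the episode above 0.02 m).
It also fails if it takes over 72 s, if anything falls off the work surface, if the arm or the gripper's body presses on something with over 40 N, if the wrist force passes 120 N, or if a joint passes its speed limit or range.

## Working session

There is one attempt and no reset: what is moved stays moved. The work goes in short steps, Python scripts to look and compute and a tool call to move; the robot and the scene stay as the last step left them, time stands still between calls to the robot, and variables do not carry over. Pictures are saved under pics/ and viewed, at most 10 in all, crops included, and the job is handed in when it is done.

Besides the shell and the picture viewer there is one more tool, called after ">>>" as name([rows], argument=value, ...), one row to a line, values as JSON. step_arm: Moves the arm, as the interface text tells. Shifts and turns lie within -1 to 1; 1 stands for 25 mm of shift or 0.12 rad of turn. Its arguments: {"type":"object","properties":{"delta_pos":{"type":"array"},"turn":{"type":"array"},"grip":{"type":"number"},"newtons":{"type":"number"}},"required":["delta_pos","turn"]}

```bash
mkdir -p pics; ls; python3 - <<'E'
from bench import *
import cv2,numpy as np,pickle
s=read_state();print({k:np.round(v,3) for k,v in s.items()})
for n in("scene","top"):
    c=camera(n);pickle.dump(c,open(f'pics/{n}0.pkl','wb'));cv2.imwrite(f'pics/{n}0.png',c['image'][:,:,::-1])
    print(n,c['mtx'].round(1).tolist(),c['view'].round(3).tolist())
E
```

```text
pics
{'time': np.float64(0.0), 'joint_positions': array([-1.36 ,  0.333, -0.065,  1.461,  0.022,  1.35 , -0.088]), 'joint_vel': array([-0.   , -0.   , -0.001, -0.002, -0.   , -0.002,  0.   ]), 'joint_torque': array([-1.0000e-03, -6.2326e+01,  2.4000e-02, -3.8989e+01, -6.1000e-02,
        4.0000e-02,  0.0000e+00]), 'ee_pos': array([0.145, 0.608, 0.222]), 'eef_rot': array([ 0.117,  0.993, -0.001, -0.   ]), 'ft_force': array([ 0.554, -1.047, -0.313]), 'torque': array([ 0.005, -0.009,  0.045]), 'grip_force': np.float64(0.0), 'width': np.float64(0.087)}
scene [[522.0, 0.0, 316.8], [0.0, 522.0, 234.9], [0.0, 0.0, 1.0]] [[-0.796, 0.606, 0.006, 0.488], [-0.333, -0.446, 0.831, 0.078], [0.506, 0.659, 0.557, -1.291], [0.0, 0.0, 0.0, 1.0]]
top [[616.4, 0.0, 330.7], [0.0, 616.4, 237.9], [0.0, 0.0, 1.0]] [[-0.014, -1.0, -0.021, 0.015], [0.985, -0.017, 0.171, -0.585], [-0.172, -0.018, 0.985, -1.309], [0.0, 0.0, 0.0, 1.0]]
```

View pics/scene0.png

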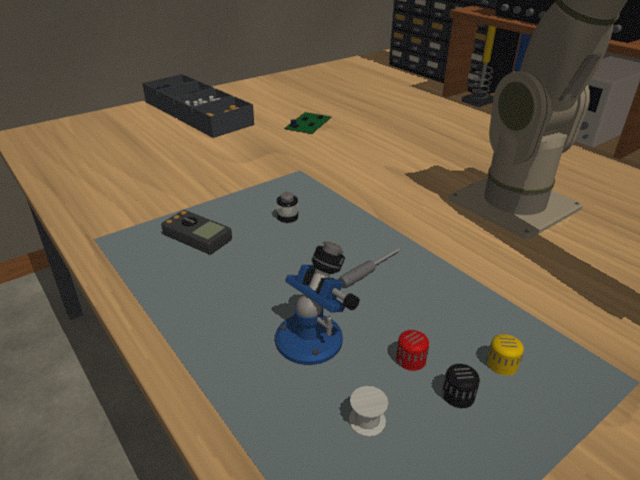

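View pics/top0.png

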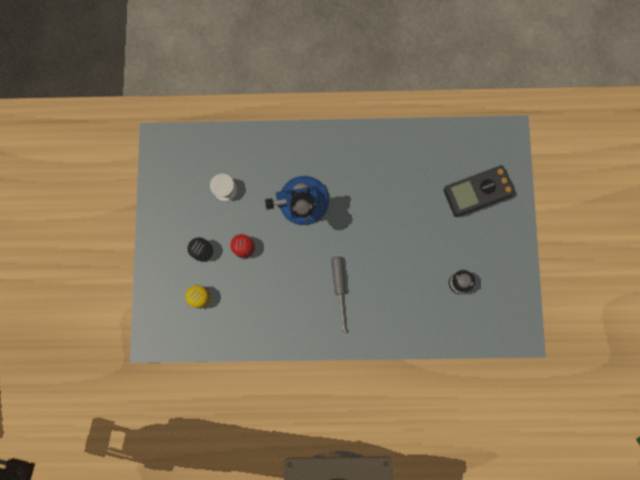

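The sounder candidates in the top view are black (200,249), red (242,245) and yellow (197,296). The black one fits the description. The lamp is at (462,281), the vise and base at (303,200), the reel at (223,187), the meter at (480,190) and the screwdriver at (338,295). Next I'll deproject these.

```bash
cat > h.py <<'E'
import cv2,numpy as np,pickle
def cloud(c):
    z=c['z_map'];v,u=np.mgrid[:480,:640];K=c['mtx']
    p=np.stack([(u-K[0,2])/K[0,0]*z,-(v-K[1,2])/K[1,1]*z,-z],-1)
    V=c['view'];w=(p-V[:3,3])@V[:3,:3]
    w[z<=0]=np.nan
    return w
def proj(c,P):
    V=c['view'];q=np.atleast_2d(P)@V[:3,:3].T+V[:3,3];K=c['mtx']
    return np.c_[K[0,2]-K[0,0]*q[:,0]/q[:,2],K[1,2]+K[1,1]*q[:,1]/q[:,2]]
def grab(n,tag):
    from bench import camera
    c=camera(n);pickle.dump(c,open(f'pics/{tag}.pkl','wb'));return c
def ld(t): return pickle.load(open(f'pics/{t}.pkl','rb'))
def circ(P):
    A=np.c_[2*P[:,:2],np.ones(len(P))];s=np.linalg.lstsq(A,(P[:,:2]**2).sum(1),rcond=None)[0]
    return s[0],s[1],np.sqrt(s[2]+s[0]**2+s[1]**2)
E
python3 - <<'E'
from h import *
c=ld('top0');w=cloud(c);s=ld('scene0');ws=cloud(s)
for n,(u,v) in dict(mat=(420,220),snd=(200,249),red=(242,245),yel=(197,296),lamp=(462,281),base=(303,204),reel=(223,187),meter=(480,190),drv=(338,275)).items():
    print(n,w[v,u].round(4))
    if n in('snd','lamp'):
        q=w[v,u]
        for W in(w,ws):
            m=(np.hypot(W[...,0]-q[0],W[...,1]-q[1])<.045)&(W[...,2]>.008)
            P=W[m];print('  n',len(P),'zmax',np.nanpercentile(P[:,2],99).round(4),'min',P.min(0).round(4),'max',P.max(0).round(4),'mean',P.mean(0).round(4))
        P=np.vstack([W[(np.hypot(W[...,0]-q[0],W[...,1]-q[1])<.045)&(W[...,2]>.01)&(W[...,2]<.045)] for W in(w,ws)]);print('  circ',np.round(circ(P),4))
# base
q=w[204,303]
m=(np.hypot(w[...,0]-q[0],w[...,1]-q[1])<.12)
for lo in np.arange(0,.26,.02):
    P=w[m&(w[...,2]>lo)&(w[...,2]<lo+.02)]
    if len(P):print(lo.round(2),len(P),P.min(0).round(3),P.max(0).round(3))
I=c['image'][140:330,150:520];cv2.imwrite('pics/a.png',cv2.resize(np.hstack([I[:,:190]]),None,fx=3,fy=3,interpolation=2)[:,:,::-1])
E
```

```text
mat [ 0.631  -0.1976  0.0062]
snd [0.5646 0.294  0.0554]
  n 486 zmax 0.0566 min [0.5309 0.2638 0.008 ] max [0.5964 0.3388 0.0597] mean [0.5675 0.2976 0.0442]
  n 1257 zmax 0.0527 min [0.5467 0.2772 0.0081] max [0.597  0.3275 0.0536] mean [0.5803 0.3073 0.0389]
  circ [0.5707 0.3013 0.0245]
red [0.5733 0.2026 0.0476]
yel [0.4617 0.299  0.0517]
lamp [ 0.4847 -0.2761  0.0584]
  n 503 zmax 0.0681 min [ 0.4473 -0.3165  0.0081] max [ 0.5213 -0.2346  0.0702] mean [ 0.4849 -0.2762  0.0505]
  n 565 zmax 0.0661 min [ 0.4624 -0.3063  0.008 ] max [ 0.5142 -0.2524  0.0671] mean [ 0.4953 -0.2688  0.0398]
  circ [ 0.488  -0.2789  0.0236]
base [0.6337 0.0587 0.177 ]
reel [0.7066 0.2472 0.0465]
meter [ 0.6932 -0.3326  0.0288]
drv [ 0.5056 -0.0086  0.0264]
0.0 5336 [ 0.514 -0.061  0.   ] [0.754 0.179 0.02 ]
0.02 164 [ 0.528 -0.016  0.02 ] [0.732 0.117 0.031]
0.06 4 [0.695 0.052 0.068] [0.702 0.09  0.075]
0.08 120 [0.648 0.012 0.081] [0.703 0.118 0.1  ]
0.1 336 [0.636 0.012 0.1  ] [0.693 0.139 0.12 ]
0.12 310 [0.634 0.03  0.12 ] [0.681 0.142 0.14 ]
0.14 124 [0.613 0.037 0.14 ] [0.67  0.094 0.16 ]
0.16 386 [0.616 0.037 0.16 ] [0.663 0.088 0.18 ]
0.18 11 [0.628 0.052 0.181] [0.639 0.068 0.182]
```

>>> step_arm([
  [0.3, -1, 0.5],
  [0.3, -1, 0.5],
  [0.5, -1, 0.5],
  [0.7, -1, 0.5],
  [0.7, -1, 0.5],
  [0.8, -1, 0.5],
  [0.8, -1, 0.5],
  [0.8, -1, 0.5],
  [0.8, -1, 0.3],
  [0.8, -1, 0],
  [0.8, -1, 0],
], turn=[0.5, 0.5, 0.5, 0.45, 0, 0, 0, 0, 0, 0, 0], grip=0)

```text
time: 1.2
ee_pos: [0.3279, 0.3318, 0.3301]
eef_rot: [-0.0, 1.0, 0.0, -0.0]
ft_force: [0.6, 0.3, -0.7]
width: 0.0872
grip_force: 0.0
```

>>> step_arm([
  [0.8, -1, 0],
  [0.8, -1, 0],
  [0.8, -1, 0],
  [0.8, -1, 0],
  [0.8, -1, 0],
  [0.8, -1, 0],
  [0.8, -1, 0],
  [0.8, -1, 0],
  [0.8, -1, 0],
  [0.5, -1, 0],
  [0, -0.9, 0],
  [0, 0, 0],
], turn=[0, 0, 0, 0, 0, 0, 0, 0, 0, 0, 0, 0])

```text
time: 2.4
ee_pos: [0.52, 0.0567, 0.33]
eef_rot: [0.003, 1.0, -0.0, -0.0]
ft_force: [1.3, 0.9, 1.4]
width: 0.0868
grip_force: 0.0
```

```bash
python3 - <<'E'
from h import *
from bench import read_state
s=read_state();print(s['time'],s['ee_pos'].round(4),s['eef_rot'].round(4),s['joint_positions'].round(2))
c=grab('wrist','w1');print(c['mtx'].round(1).tolist(),c['view'].round(3).tolist())
cv2.imwrite('pics/w1.png',c['image'][:,:,::-1])
w=cloud(c);print(proj(c,[.633,.06,.17]))
E
```

```text
2.4 [0.52   0.0567 0.33  ] [ 2.6e-03  1.0e+00 -5.0e-04 -1.0e-04] [-0.69  0.06  0.52  1.57 -0.03  1.52  1.4 ]
[[364.9, 0.0, 314.8], [0.0, 364.9, 248.1], [0.0, 0.0, 1.0]] [[0.006, 1.0, 0.0, -0.059], [-0.953, 0.005, -0.301, 0.564], [-0.301, 0.002, 0.954, -0.339], [0.0, 0.0, 0.0, 1.0]]
[[319.09402687 338.07819098]]
```

View pics/w1.png

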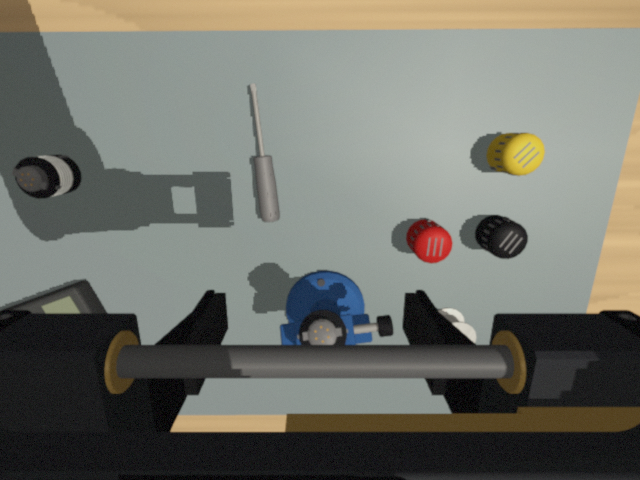

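Spigot is at (322,332), with its lugs left and right, roughly along world y. The sounder is the black one at (503,237), not red (432,242) or yellow (520,153). I'll take a closer look at the base.

>>> step_arm([
  [0.8, 0, -0.6],
  [0.8, 0, -0.6],
  [0.8, 0, -0.6],
  [0.8, 0, -0.6],
  [0, 0, 0],
], turn=[0, 0, 0, 0, 0])

```text
time: 2.95
ee_pos: [0.5999, 0.062, 0.2668]
eef_rot: [-0.001, 1.0, -0.001, -0.002]
ft_force: [-0.3, 0.1, 0.4]
width: 0.0871
grip_force: 0.0
```

```bash
python3 - <<'E'
from h import *
from bench import read_state
s=read_state();print(s['time'],s['ee_pos'].round(4))
c=grab('wrist','w2')
u,v=proj(c,[.633,.06,.17])[0];print(u,v)
u,v=int(u),int(v)
a=cv2.resize(c['image'][v-70:v+70,u-90:u+90],None,fx=4,fy=4,interpolation=2)[:,:,::-1]
cv2.imwrite('pics/w2.png',a);print('off',u-90,v-70)
w=cloud(c)[v-70:v+70,u-90:u+90].reshape(-1,3)
w=w[np.isfinite(w[:,0])&(w[:,2]>.09)&(w[:,2]<.2)]
# top-plane points of spigot: try plane with normal leaning 30deg
np.save('pics/basepts.npy',w)
n=np.array([-.5,0,.8660])
h=w@n;hist=np.histogram(h,bins=np.arange(h.min(),h.max(),.002));
for k,e in zip(*hist):print(round(e,3),k,end='; ')
E
```

```text
2.95 [0.5999 0.062  0.2668]
312.70070954685895 291.6947848699439
off 222 221
-0.256 3; -0.254 2; -0.252 5; -0.25 57; -0.248 367; -0.246 175; -0.244 37; -0.242 306; -0.24 143; -0.238 5; -0.236 2; -0.234 3; -0.232 5; -0.23 5; -0.228 13; -0.226 42; -0.224 145; -0.222 177; -0.22 71; -0.218 229; -0.216 211; -0.214 417; -0.212 112; -0.21 0; -0.208 0; -0.206 0; -0.204 0; -0.202 0; -0.2 0; -0.198 0; -0.196 0; -0.194 4; -0.192 16; -0.19 7; -0.188 5; -0.186 3; -0.184 4; -0.182 7; -0.18 152; -0.178 884; -0.176 663; -0.174 28; -0.172 6; -0.17 37; -0.168 146; -0.166 444; -0.164 623;
```

View pics/w2.png

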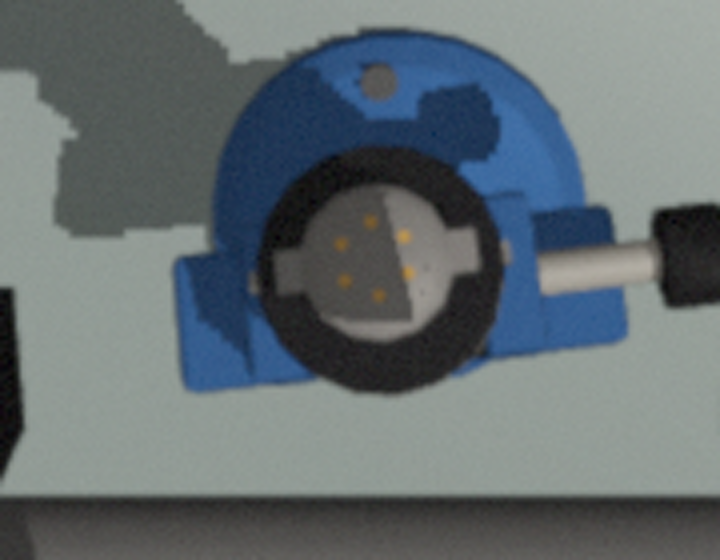

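The spigot faces the camera. Its lugs are at crop (290,272) and (468,248), so the lug line is rotated about +7.7° from world y. Now I'll fit planes and centres for the seat, and work out the lamp's yaw from its ribs.

```bash
cat >> h.py <<'E'
def plane(P,it=6):
    for _ in range(it):
        o=P.mean(0);n=np.linalg.svd(P-o,full_matrices=False)[2][2];n=n*np.sign(n[2])
        d=(P-o)@n;P=P[abs(d)<max(2*d.std(),.0008)]
    return o,n,len(P)
E
python3 - <<'E'
from h import *
c=ld('w2');w=cloud(c);n0=np.array([-.5,0,.8660])
h=w@n0
r=w-np.array([.633,.06,.17])
near=(np.linalg.norm(r,axis=-1)<.05)&(w[...,2]>.09)
T=near&(h>-.171);S=near&(h>-.183)&(h<-.172)
for m in(T,S):
    o,n,k=plane(w[m]);print('plane',o.round(4),n.round(4),k,'tilt',np.degrees(np.arccos(n[2])).round(2),'az',np.degrees(np.arctan2(n[1],n[0])).round(1))
    # silhouettes via contour in pixel
# use shoulder normal; outline of the union (r=25 disc at shoulder) -> min enclosing of pixels back-projected onto plane
o,n,k=plane(w[S]);
U=(T|S).astype(np.uint8);U=cv2.morphologyEx(U,cv2.MORPH_OPEN,np.ones((3,3)))
ct=max(cv2.findContours(U,0,1)[0],key=cv2.contourArea)[:,0]
def onplane(c,px,o,n):
    K=c['mtx'];V=c['view'];d=np.c_[(px[:,0]-K[0,2])/K[0,0],-(px[:,1]-K[1,2])/K[1,1],-np.ones(len(px))]@V[:3,:3]
    C=-V[:3,:3].T@V[:3,3];t=((o-C)@n)/(d@n);return C+d*t[:,None]
def circ3(P,o,n):
    a=np.cross([0,1,0],n);a/=np.linalg.norm(a);b=np.cross(n,a)
    q=np.c_[(P-o)@a,(P-o)@b];x,y,R=circ(q)
    for _ in range(5):
        e=abs(np.hypot(q[:,0]-x,q[:,1]-y)-R);q=q[e<=max(np.median(e)*2.5,.0005)];x,y,R=circ(q)
    return o+a*x+b*y,R
seat,R=circ3(onplane(c,ct.astype(float),o,n),o,n);print('seat outer',seat.round(4),R.round(4))
# spigot top: depth-based T contour
ot,nt,_=plane(w[T]);print('spig offset along n',((ot-seat)@n).round(4), 'spigot pts centroid perp',( (w[T].mean(0)-seat)-n*((w[T].mean(0)-seat)@n)).round(4))
cv2.imwrite('pics/x.png',0*U)
print('spigot top at',(seat+.013*n).round(4))
l=onplane(c,np.array([[222+290/4,221+272/4],[222+468/4,221+248/4]]),seat+.01*n,n);print('lugs',l.round(4),'y dir',((l[1]-l[0])/np.linalg.norm(l[1]-l[0])).round(3),'mid',l.mean(0).round(4))
yh=np.cross(n,[1,0,0]);print('horizontal ⟂ n:',(np.cross([0,0,1],n)/np.linalg.norm(np.cross([0,0,1],n))).round(3))
# lamp crop from top and w1
c1=ld('w1');a=cv2.resize(c1['image'][130:215,0:110],None,fx=4,fy=4,interpolation=2);
b=cv2.resize(c1['image'][205:275,460:550],None,fx=4,fy=4,interpolation=2);b=cv2.copyMakeBorder(b,0,60,0,0,0)
cv2.imwrite('pics/w1c.png',np.hstack([a,b])[:,:,::-1])
E
```

```text
plane [0.627  0.0626 0.1733] [-0.4951 -0.0498  0.8674] 1090 tilt 29.84 az -174.3
plane [0.6342 0.0634 0.1631] [-0.4962 -0.0666  0.8657] 1507 tilt 30.04 az -172.4
seat outer [0.6331 0.0628 0.1624] 0.0244
spig offset along n 0.0125 spigot pts centroid perp [0.0003 0.0001 0.0002]
spigot top at [0.6266 0.0619 0.1736]
lugs [[0.6303 0.046  0.171 ]
 [0.6253 0.0802 0.1708]] y dir [-0.143  0.99  -0.006] mid [0.6278 0.0631 0.1709]
horizontal ⟂ n: [ 0.133 -0.991  0.   ]
```

View pics/w1c.png

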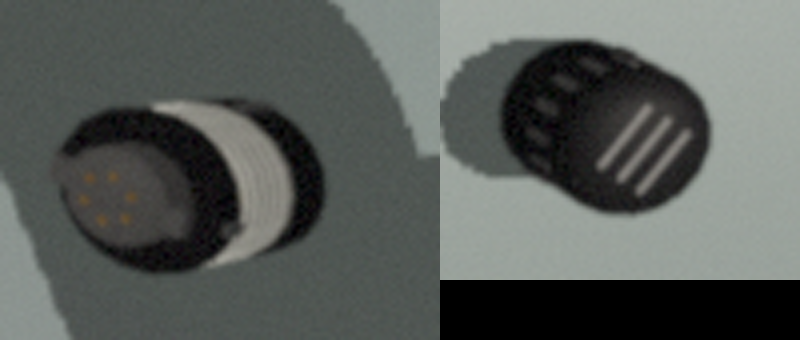

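>>> step_arm([
  [-0.5, -1, 0],
  [-0.5, -1, 0],
  [-0.5, -1, 0],
  [-0.5, -1, 0],
  [-0.5, -1, -0.2],
  [-0.5, -1, -0.5],
  [-0.5, -1, -0.5],
  [-0.5, -1, -0.5],
  [-0.5, -1, -0.5],
  [-0.5, -1, -0.5],
  [-0.5, -1, -0.5],
  [-0.3, -1, -0.5],
], turn=[0, 0, 0, 0, 0, 0, 0, 0, 0, 0, 0, 0])

```text
time: 4.2
ee_pos: [0.4541, -0.2396, 0.178]
eef_rot: [-0.0, 1.0, 0.001, 0.001]
ft_force: [1.8, 0.2, -0.4]
width: 0.0869
grip_force: 0.0
```

>>> step_arm([
  [0, -0.8, -0.1],
  [0, -0.7, 0],
  [0, 0, 0],
], turn=[0, 0, 0])

```text
time: 4.5
ee_pos: [0.4543, -0.2784, 0.1757]
eef_rot: [0.001, 1.0, -0.0, 0.0]
ft_force: [-0.3, 0.6, -0.0]
width: 0.0869
grip_force: 0.0
```

```bash
python3 - <<'E'
from h import *
from bench import read_state
s=read_state();print(s['time'],s['ee_pos'].round(4))
c=grab('wrist','w3')
u,v=proj(c,[.486,-.277,.05])[0];print(u,v)
u,v=int(u),int(v);print('off',u-80,v-70)
a=cv2.resize(c['image'][v-70:v+70,u-80:u+80],None,fx=4,fy=4,interpolation=2)[:,:,::-1]
cv2.imwrite('pics/w3.png',a)
w=cloud(c);m=(np.hypot(w[...,0]-.486,w[...,1]+.277)<.05)
for lo,hi in((.046,.058),(.058,.075)):
    P=w[m&(w[...,2]>lo)&(w[...,2]<hi)];o,n,k=plane(P);print(lo,o.round(4),n.round(3),k,len(P))
P=w[m&(w[...,2]>.006)&(w[...,2]<.045)];print(len(P),np.round(circ(P),4),P[:,2].min())
print('mat',np.nanmedian(w[...,2][~m]))
E
```

```text
4.5 [ 0.4543 -0.2784  0.1757]
316.9082542139266 275.3900318513445
off 236 205
0.046 [ 0.4823 -0.2797  0.0507] [ 0.002 -0.002  1.   ] 1200 1471
0.058 [ 0.4845 -0.2804  0.0631] [-0.035 -0.024  0.999] 916 1100
598 [ 0.486  -0.2797  0.0245] 0.006009537321852757
mat 0.0020222913654379697
```

View pics/w3.png

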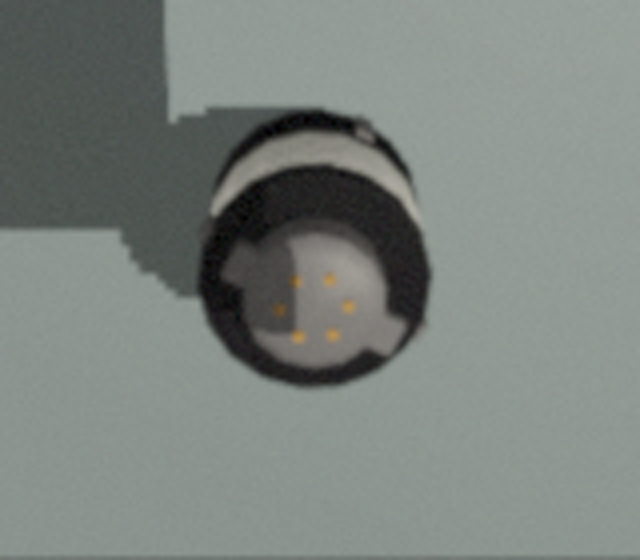

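Lamp lugs are at crop (240,263) and (385,335), so lamp x has azimuth about -28°. I'll grip along lamp x, with the tool turned -118°. I can only turn about vertical, so the part has to be hinged onto the leaning spigot: its high-side edge rests on the shoulder first and the part pivots in the pads.

>>> step_arm([
  [0.1, 0, -0.2],
  [0.1, 0, -0.2],
  [0.1, 0, -0.2],
  [0.1, 0, -0.2],
  [0.1, 0, -0.2],
  [0.1, 0, -0.2],
  [0.1, 0, -0.2],
  [0.1, 0, -0.2],
  [0.1, 0, -0.2],
  [0.1, 0, -0.2],
  [0.1, 0, -0.2],
  [0.1, -0.04, -0.2],
], turn=[-1, -1, -1, -1, -1, -1, -1, -1, -1, -1, -1, -1])

```text
time: 5.75
ee_pos: [0.4856, -0.2758, 0.1151]
eef_rot: [0.66, 0.751, 0.001, -0.0]
ft_force: [0.6, -1.6, -0.4]
width: 0.0874
grip_force: 0.0
```

>>> step_arm([
  [0, 0, 0],
  [0, 0, 0],
  [0, 0, 0],
  [0, 0, 0],
  [0, 0, -0.3],
  [0, 0, -0.6],
  [0, 0, -0.8],
  [0, 0, -0.8],
  [0, 0, -0.8],
  [0, 0, -0.6],
  [0.03, 0, -0.05],
  [0, 0, 0],
], turn=[-1, -1, -1, -1, -1, -0.2, 0, 0, 0, 0, 0, 0])

```text
time: 6.95
ee_pos: [0.4856, -0.2777, 0.0163]
eef_rot: [0.858, 0.514, -0.0, -0.0]
ft_force: [0.2, -0.6, -0.2]
width: 0.087
grip_force: 0.0
```

>>> step_arm([
  [0, 0, 0],
  [0, 0, 0],
  [0, 0, 0],
  [0, 0, 0],
  [0, 0, 0],
  [0, 0, 0],
], turn=[0, 0, 0, 0, 0, 0], grip=1, newtons=8)

```text
time: 7.55
ee_pos: [0.4856, -0.278, 0.0164]
eef_rot: [0.858, 0.513, 0.0, 0.0]
ft_force: [0.0, 0.1, 0.7]
width: 0.0499
grip_force: 8.0
```

Gripped, width 50 mm. Lift and carry to just above the base.

>>> step_arm([
  [0, 0, 0.6],
  [0, 0, 1],
  [0.4, 0.7, 1],
  [0.4, 1, 1],
  [0.4, 1, 1],
  [0.4, 1, 1],
  [0.4, 1, 1],
  [0.4, 1, 1],
  [0.4, 1, 1],
  [0.6, 1, 0.4],
  [0.6, 1, 0],
  [0.6, 1, 0],
], turn=[-0.65, -0.65, -0.65, -0.65, -0.65, -0.65, -0.65, -0.65, -0.65, -0.65, -0.65, -0.65])

```text
time: 8.75
ee_pos: [0.6011, -0.0341, 0.2416]
eef_rot: [0.998, 0.07, 0.0, -0.0]
ft_force: [0.7, 0.6, -1.8]
width: 0.0499
grip_force: 8.0
```

>>> step_arm([
  [0.3, 1, 0],
  [0.3, 1, 0],
  [0.3, 1, 0],
  [0.2, 0.7, 0],
  [0, 0.2, 0],
  [0, 0, -0.6],
  [0, 0, -0.6],
  [0, 0, 0],
  [0, 0, 0],
], turn=[0, 0, 0, 0, 0, 0, 0, 0, 0])

```text
time: 9.65
ee_pos: [0.6275, 0.061, 0.2108]
eef_rot: [0.998, 0.07, -0.0, 0.0]
ft_force: [-0.1, -0.2, -1.4]
width: 0.0503
grip_force: 8.0
```

```bash
python3 - <<'E'
from h import *
from bench import read_state
s=read_state();print(s['time'],s['ee_pos'].round(4),s['eef_rot'].round(4),s['joint_positions'].round(2),s['width'])
q=s['ee_pos']
for n in('wrist','scene','top'):
    c=grab(n,n+'4');w=cloud(c)
    m=(np.hypot(w[...,0]-q[0],w[...,1]-q[1])<.024)&(abs(w[...,2]-q[2]-.01)<.06)
    print(n,m.sum(),w[m].mean(0) if m.sum() else '')
c=ld('wrist4');u,v=proj(c,q+[0,0,.019])[0];print(u,v)
a=cv2.resize(c['image'][180:360,200:440],None,fx=3,fy=3)[:,:,::-1]
c=ld('scene4');u,v=map(int,proj(c,q)[0]);b=cv2.resize(c['image'][v-60:v+70,u-65:u+65],None,fx=4,fy=4)[:,:,::-1]
cv2.imwrite('pics/m4.png',b)
E
```

```text
9.65 [0.6275 0.061  0.2108] [ 9.975e-01  7.000e-02 -5.000e-04  1.000e-04] [-0.99  0.64  1.24  1.51 -0.6   1.43 -1.16] 0.05028111895175937
wrist 10454 [0.63932781 0.06264528 0.23288481]
scene 825 [0.63875653 0.06974874 0.21833816]
top 33 [0.61121168 0.04976703 0.23343011]
314.3051009480732 327.94303005734065
```

View pics/m4.png

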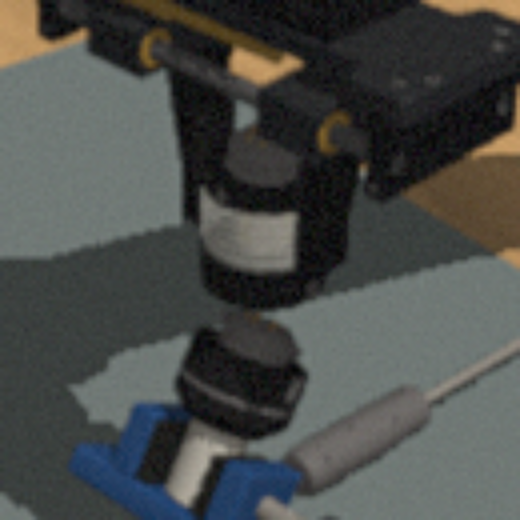

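The lamp hangs upright above the spigot. Check the lamp axis against the TCP, then hinge it on.

```bash
python3 - <<'E'
from h import *
q=np.array([.6275,.061,.2108])
for t in('wrist4','scene4'):
    w=cloud(ld(t));m=(np.hypot(w[...,0]-q[0],w[...,1]-q[1])<.03)
    P=w[m&(w[...,2]>.197)&(w[...,2]<.242)];
    P=P[abs(P[:,1]-q[1])<.02] if t[0]=='w' else P
    x,y,R=circ(P)
    for _ in range(4):
        e=abs(np.hypot(P[:,0]-x,P[:,1]-y)-R);P=P[e<=max(2*np.median(e),.001)];x,y,R=circ(P)
    print(t,len(P),np.round([x,y,R],4))
    if t[0]=='w':
        P=w[m&(w[...,2]>.235)];hh=np.histogram(P[:,2],bins=np.arange(.235,.275,.002));print(hh[0],hh[1].round(3))
        r=.025-0; # x assuming R=.025
        Q=w[m&(w[...,2]>.2)&(w[...,2]<.24)&(abs(w[...,1]-q[1])<.006)];print('front x',np.percentile(Q[:,0],[50,75,90]).round(4))
E
```

```text
wrist4 2870 [0.6261 0.0607 0.0244]
[ 288  182  277  285 1974 2087  200  187  259  472  901  919  357  131
   31   42   54   62   78   66] [0.235 0.237 0.239 0.241 0.243 0.245 0.247 0.249 0.251 0.253 0.255 0.257
 0.259 0.261 0.263 0.265 0.267 0.269 0.271 0.273 0.275]
front x [0.6501 0.6505 0.6507]
scene4 390 [0.6279 0.0602 0.0244]
```

>>> step_arm([
  [0.06, 0.05, -0.3],
  [0, 0, -0.3],
  [0, 0, -0.15],
  [0, 0, -0.05],
  [0, 0, 0],
], turn=[0, 0, 0, 0, 0])

```text
time: 10.3
ee_pos: [0.6294, 0.0632, 0.1911]
eef_rot: [0.997, 0.071, -0.0, 0.0]
ft_force: [0.7, -0.4, -1.0]
width: 0.0495
grip_force: 8.0
```

>>> step_arm([
  [0, 0, -0.06],
  [0, 0, -0.06],
  [0, 0, 0],
], turn=[0, 0, 0])

```text
time: 10.6
ee_pos: [0.6295, 0.0632, 0.1886]
eef_rot: [0.997, 0.071, 0.0, -0.0]
ft_force: [-0.9, -0.7, 2.1]
width: 0.0495
grip_force: 8.0
```

>>> step_arm([
  [-0.11, -0.014, -0.09],
  [-0.1, -0.013, -0.1],
  [-0.09, -0.012, -0.105],
  [0, 0, 0],
], turn=[0, 0, 0, 0])

```text
time: 11.0
ee_pos: [0.6217, 0.0622, 0.1805]
eef_rot: [0.997, 0.071, -0.0, 0.0]
ft_force: [1.3, 0.5, -0.8]
width: 0.0496
grip_force: 8.0
```

```bash
cat > tilt.py <<'E'
from h import *
import sys
from bench import read_state
s=read_state();print(s['time'],s['ee_pos'].round(4),s['joint_positions'].round(2),s['ft_force'].round(1),s['width'].round(4))
tag=sys.argv[1];q=s['ee_pos']+[0,0,.019]
c=grab('scene',tag);u,v=map(int,proj(c,q)[0]);b=c['image'][v-60:v+70,u-65:u+65]
cv2.imwrite(f'pics/{tag}.png',cv2.resize(b,None,fx=4,fy=4)[:,:,::-1])
E
python3 tilt.py m5
```

```text
Traceback (most recent call last):
  File "tilt.py", line 4, in <module>
    s=read_state();print(s['time'],s['ee_pos'].round(4),s['joint_positions'].round(2),s['ft_force'].round(1),s['width'].round(4))
                                                                                                             ^^^^^^^^^^^^^^^^
AttributeError: 'float' object has no attribute 'round'
```

```bash
cat > tilt.py <<'E'
from h import *
import sys
from bench import read_state
from scipy.optimize import least_squares
s=read_state();print(round(s['time'],2),s['ee_pos'].round(4),'q',s['joint_positions'].round(2),'F',s['ft_force'].round(1),'w',round(float(s['width']),4))
SEAT=np.array([.6331,.0628,.1624]);N=np.array([-.4955,-.0663,.866]);N/=np.linalg.norm(N)
g=s['ee_pos']+[0,0,.019]
def cyl(P,a0):
    # fit cylinder radius .025: point (perp) and axis direction
    def f(p):
        a=np.array([p[2],p[3],1]);a/=np.linalg.norm(a);d=P-np.r_[p[:2],g[2]]
        return np.linalg.norm(d-np.outer(d@a,a),axis=1)-.0248
    r=least_squares(f,[g[0],g[1],a0[0]/a0[2],a0[1]/a0[2]],loss='soft_l1',f_scale=.001)
    a=np.r_[r.x[2:],1];a/=np.linalg.norm(a);return np.r_[r.x[:2],g[2]],a,np.median(abs(r.fun))
best=None
for n in sys.argv[2:]:
    w=cloud(grab(n,sys.argv[1]+n));x,y=np.array([.991,.133]),np.array([-.133,.991])
    d=w-g;v=d[...,:2]@y;u=d[...,:2]@x
    m=(abs(v)<.019)&(abs(u)<.05)&(abs(d[...,2])<.035)
    P=w[m]
    for a0 in([0,0,1],N):
        for k in range(3):
            o,a,e=cyl(P,a0)
            dd=P-o;res=abs(np.linalg.norm(dd-np.outer(dd@a,a),axis=1)-.0248)
        Q=P[res<.003]
        if len(Q)<30: continue
        o,a,e=cyl(Q,a)
        # seat-frame offset of lamp axis at seat height along N
        t=((SEAT-o)@N)/(a@N);off=o+t*a-SEAT
        print(n,len(P),len(Q),'axis',a.round(3),'tilt',np.degrees(np.arctan2(-a[:2]@x,a[2])).round(1),np.degrees(np.arctan2(a[:2]@y,a[2])).round(1),'off at seat u,v mm',np.round(1e3*np.array([off@np.r_[x*.866,.5],off[:2]@y]),1),'err',e.round(5))
        # height of the top plane: max extent along a
        dd=w-o;al=dd@a;ra=np.linalg.norm(dd-al[...,None]*a,axis=-1)
        top=al[(ra<.024)&(al>0)&(al<.06)]
        if len(top):
            hh,ee=np.histogram(top,bins=np.arange(0,.06,.001));k=hh.argsort()[-3:];print('   peaks along axis above seat mm',[(round(1e3*(ee[i]+.0005-(SEAT-o)@a),1),hh[i]) for i in k])
E
python3 tilt.py m5 wrist scene
```

```text
11.0 [0.6217 0.0622 0.1805] q [-1.    0.65  1.23  1.56 -0.62  1.37 -1.14] F [ 1.3  0.5 -0.8] w 0.0496
wrist 11494 6481 axis [-0.4    0.276  0.874] tilt 22.4 20.5 off at seat u,v mm [-1.2 -6.3] err 0.00103
   peaks along axis above seat mm [(np.float64(66.4), np.int64(262)), (np.float64(64.4), np.int64(263)), (np.float64(67.4), np.int64(288))]
wrist 11494 6481 axis [-0.4    0.276  0.874] tilt 22.4 20.5 off at seat u,v mm [-1.2 -6.3] err 0.00103
   peaks along axis above seat mm [(np.float64(66.4), np.int64(262)), (np.float64(64.4), np.int64(263)), (np.float64(67.4), np.int64(288))]
scene 920 761 axis [-0.37  -0.019  0.929] tilt 21.7 1.9 off at seat u,v mm [ 0.4 -1.2] err 0.00092
   peaks along axis above seat mm [(np.float64(57.2), np.int64(14)), (np.float64(55.2), np.int64(19)), (np.float64(54.2), np.int64(30))]
scene 920 761 axis [-0.37  -0.019  0.929] tilt 21.7 1.9 off at seat u,v mm [ 0.4 -1.2] err 0.00092
   peaks along axis above seat mm [(np.float64(57.2), np.int64(14)), (np.float64(55.2), np.int64(19)), (np.float64(54.2), np.int64(30))]
```

It's tilting as planned: the scene fit gives about 21°. I'll finish the hinge.

>>> step_arm([
  [-0.08, -0.01, -0.115],
  [-0.07, -0.009, -0.12],
  [-0.055, -0.007, -0.13],
  [0, 0, 0],
], turn=[0, 0, 0, 0])

```text
time: 11.5
ee_pos: [0.6171, 0.0615, 0.172]
eef_rot: [0.997, 0.071, 0.0, 0.0]
ft_force: [2.9, -0.2, 1.9]
width: 0.0493
grip_force: 8.0
```

```bash
python3 tilt.py m6 scene
```

```text
11.5 [0.6171 0.0615 0.172 ] q [-1.01  0.64  1.23  1.59 -0.62  1.35 -1.14] F [ 2.9 -0.2  1.9] w 0.0493
scene 998 931 axis [-0.535 -0.068  0.842] tilt 32.7 0.2 off at seat u,v mm [ 0.1 -0.8] err 0.00085
   peaks along axis above seat mm [(np.float64(51.3), np.int64(8)), (np.float64(52.3), np.int64(13)), (np.float64(50.3), np.int64(24))]
scene 998 931 axis [-0.535 -0.068  0.842] tilt 32.7 0.2 off at seat u,v mm [ 0.1 -0.8] err 0.00085
   peaks along axis above seat mm [(np.float64(51.3), np.int64(8)), (np.float64(52.3), np.int64(13)), (np.float64(50.3), np.int64(24))]
```

>>> step_arm([
  [0.04, 0.005, -0.07],
  [0, 0, 0],
  [0, 0, 0],
  [0, 0, 0],
  [0, 0, 0],
  [0, 0, 0],
  [0, 0, 0],
  [0, 0, 0],
], turn=[0, 0, -0.8, -0.8, -0.8, -0.8, -0.8, 0])

```text
time: 12.35
ee_pos: [0.6179, 0.0627, 0.1703]
eef_rot: [0.986, -0.169, -0.0, -0.0]
ft_force: [-0.6, 0.7, 5.4]
width: 0.053
grip_force: 8.3
```

```bash
cat >> tilt.py <<'E'
    c=ld(sys.argv[1]+n);u,v=map(int,proj(c,g)[0]);cv2.imwrite(f'pics/{sys.argv[1]+n}.png',cv2.resize(c['image'][v-50:v+60,u-55:u+55],None,fx=4,fy=4)[:,:,::-1])
print('torque',s['torque'].round(2),'R',s['eef_rot'].round(3))
E
sed -i 's/for a0 in(\[0,0,1\],N)/for a0 in(N,)/' tilt.py
python3 tilt.py m7 scene top
```

```text
12.35 [0.6179 0.0627 0.1703] q [-1.03  0.69  1.28  1.59 -0.68  1.38 -1.58] F [-0.6  0.7  5.4] w 0.053
scene 722 709 axis [-0.524 -0.038  0.851] tilt 31.6 2.1 off at seat u,v mm [ 0.3 -0.6] err 0.00074
   peaks along axis above seat mm [(np.float64(31.8), np.int64(1)), (np.float64(33.8), np.int64(1)), (np.float64(34.8), np.int64(2))]
top 38 36 axis [-0.194  0.453  0.87 ] tilt 8.6 28.6 off at seat u,v mm [-16.7 -16.4] err 0.00105
   peaks along axis above seat mm [(np.float64(31.8), np.int64(2)), (np.float64(35.8), np.int64(3)), (np.float64(33.8), np.int64(3))]
torque [0.71 0.18 0.21] R [ 0.986 -0.169 -0.    -0.   ]
```

>>> step_arm([
  [0, 0, 0],
  [0, 0, 0],
  [0, 0, 0],
], turn=[0, 0, 0], grip=0)

```text
time: 12.75
ee_pos: [0.6176, 0.0617, 0.1697]
eef_rot: [0.986, -0.168, -0.0, 0.0]
ft_force: [0.0, 0.6, -0.1]
width: 0.0703
grip_force: 0.0
```

>>> step_arm([
  [0, 0, 0],
  [0, 0, 0],
  [0, 0, 0],
  [0, 0, 0],
  [0, 0, 0],
  [0, 0, 0],
  [0, 0, 0],
  [0, 0, 0],
  [0, 0, 0],
  [0, 0, 0],
  [0, 0, 0],
], turn=[1, 1, 1, 1, 1, 1, 1, 1, 1, 0.8, 0])

```text
time: 13.85
ee_pos: [0.6178, 0.0616, 0.17]
eef_rot: [0.913, 0.407, 0.0, -0.0]
ft_force: [0.2, -0.6, 0.3]
width: 0.0865
grip_force: 0.0
```

```bash
python3 tilt.py m8 scene wrist; python3 - <<'E'
import cv2,numpy as np
cv2.imwrite('pics/m8.png',np.hstack([cv2.imread('pics/m8scene.png')[:,:400],cv2.imread('pics/m8wrist.png')[:,:400]]))
E
```

```text
13.85 [0.6178 0.0616 0.17  ] q [-0.92  0.53  1.03  1.58 -0.47  1.3  -0.55] F [ 0.2 -0.6  0.3] w 0.0865
scene 1219 905 axis [-0.517 -0.153  0.842] tilt 32.3 -5.6 off at seat u,v mm [ 0.3 -1.2] err 0.00088
   peaks along axis above seat mm [(np.float64(60.0), np.int64(17)), (np.float64(51.0), np.int64(19)), (np.float64(50.0), np.int64(25))]
wrist 12359 8857 axis [-0.601  0.088  0.794] tilt 36.3 11.9 off at seat u,v mm [-1.  -1.1] err 0.00086
   peaks along axis above seat mm [(np.float64(63.5), np.int64(341)), (np.float64(61.5), np.int64(379)), (np.float64(62.5), np.int64(411))]
torque [-0.04  0.07 -0.02] R [ 0.913  0.407  0.    -0.   ]
```

View pics/m8.png

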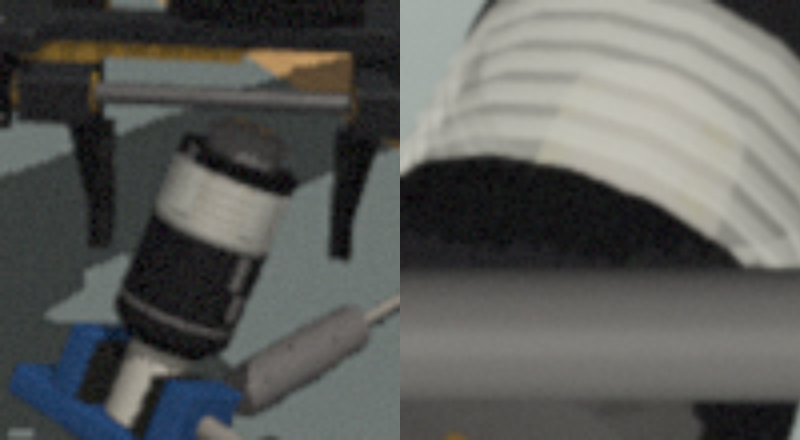

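The lamp is fully down and standing on its own. Its rib seems to have turned only slightly, so I'll measure rib azimuths numerically by sampling brightness around the collars.

```bash
cat > rib.py <<'E'
from h import *
import sys
SEAT=np.array([.6331,.0628,.1624]);N=np.array([-.4955,-.0663,.866]);N/=np.linalg.norm(N)
Y=np.array([-.135,.991,0]);Y-=N*(Y@N);Y/=np.linalg.norm(Y);X=np.cross(Y,N)
def prof(c,heights,ps=np.arange(-30,121,5)):
    # psi: degrees clockwise from seat +y
    g=cv2.cvtColor(c['image'],cv2.COLOR_RGB2GRAY).astype(np.float32)
    for h in heights:
        a=np.radians(ps);P=SEAT+h*1e-3*N+.0252*(np.cos(a)[:,None]*Y+np.sin(a)[:,None]*X)
        p=proj(c,P).astype(np.float32);v=cv2.remap(g,p[None,:,0].copy(),p[None,:,1].copy(),1)[0]
        print(f'{h:4}',' '.join(f'{int(x):3d}' for x in v))
if __name__=='__main__':
    ps=np.arange(-30,121,5);print(' psi',' '.join(f'{x:3d}' for x in ps))
    for t in sys.argv[2:]: print(t);prof(ld(t),eval(sys.argv[1]))
E
python3 rib.py "range(-24,64,4)" m8scene; python3 rib.py "range(0,24,4)" m6scene
```

```text
psi -30 -25 -20 -15 -10  -5   0   5  10  15  20  25  30  35  40  45  50  55  60  65  70  75  80  85  90  95 100 105 110 115 120
m8scene
 -24 109 108 105 104  91  71  47  29  22  18  15  25  18  23  23  19  27  25  18  27  25  22  17  17  22  24  22  22  27  41  48
 -20 106 101  91  78  50  27  22  27  22  10  24  24  28  27  31  26  30  24  34  25  28  26  27  22  21  25  25  22  18  19  20
 -16 104  97  87  74  58  47  50  61  65  62  63  76  76  69  72  66  77  76  77  73  75  71  68  59  66  67  59  60  56  53  50
 -12 103  99  91  79  52  36  32  33  26  24  29  30  27  31  13  27  24  25  24  22  25  27  14  27  26  17  21  19  24  22  22
  -8  96  90  80  69  53  55  67  70  51  18  26  26  30  20  26  26  29  27  28  33  29  26  26  25  19  15  32  24  21  24  26
  -4 104 101  94  79  54  55  66  75  54  25  29  23  32  30  27  15  33  21  27  25  26  29  14  26  31  27  30   9  12  24  23
   0  91  87  81  65  43  44  52  60  50  25  23  29  18  24  29  28  29  30  32  27  29  23  26  14  21  21  16  26  22  20  24
   4  94  89  82  61  34  24  28  49  72  80  58  31  25  32 
[... 2084 characters left out ...]
 32  19  24  27  28  20  26  26  19  32  28  27  25  17
   4  74  66  55  51  44  50  46  31  20  14  20  18  24  23  22  25  18  26  22  22  21  24  27  26  29  24  15  22  22  17  21
   8  42  49  54  51  47  52  49  37  20  19  19  19  16  19  19  23  18  25  16  23  15  19  19  20  19  23  16  10   8  13  29
  12  15  13  14  21  29  34  38  31  15  19  19  20  23  14  16  18  10  14  22  20  15  21  18  11  18  22  16  14  20  21  24
  16  11   9  12  21  27  25  25  23  27  31  21  24  20  20  27  27  21  25  20  10  16  17  20  24  17  17  11   9  17  22  23
  20  12  13  13  11  11  15  20  44  89 124 122 118 126 128 127 134 132 130 124 122 121 114 114 106 103  97  89  83  83  73  63
```

Base rib reads ψ≈4°, and the lamp rib went from -3° to 13°. So it turned only about 15°: skewed pads slip. I'll ratchet with shorter strokes centred on the aligned direction and a firmer grip.

>>> step_arm([
  [0, 0, 0],
  [0, 0, 0],
  [0, 0, 0],
  [0, 0, 0],
], turn=[-0.8, -0.8, -0.8, -0.8])

```text
time: 14.35
ee_pos: [0.6178, 0.0618, 0.17]
eef_rot: [0.975, 0.222, -0.0, 0.0]
ft_force: [0.9, 0.3, 0.4]
width: 0.0871
grip_force: 0.0
```

>>> step_arm([
  [0, 0, 0],
  [0, 0, 0],
  [0, 0, 0],
  [0, 0, 0],
  [0, 0, 0],
  [0, 0, 0],
  [0, 0, 0],
  [0, 0, 0],
  [0, 0, 0],
  [0, 0, 0],
  [0, 0, 0],
  [0, 0, 0],
], turn=[0, 0, 0, 0, 0, -0.8, -0.8, -0.8, -0.8, -0.8, -0.8, 0], grip=1, newtons=15)

```text
time: 15.55
ee_pos: [0.6184, 0.0624, 0.1705]
eef_rot: [0.998, -0.061, 0.0, -0.0]
ft_force: [1.7, 1.9, 3.6]
width: 0.0503
grip_force: 15.3
```

```bash
python3 tilt.py m9 scene; python3 rib.py "[-6,6,10,48]" m9scene
```

```text
15.55 [0.6184 0.0624 0.1705] q [-1.02  0.66  1.24  1.59 -0.63  1.35 -1.4 ] F [1.7 1.9 3.6] w 0.0503
scene 879 862 axis [-0.518 -0.042  0.855] tilt 31.3 1.8 off at seat u,v mm [ 0.3 -0.8] err 0.00077
   peaks along axis above seat mm [(np.float64(35.0), np.int64(3)), (np.float64(37.0), np.int64(4)), (np.float64(32.0), np.int64(5))]
torque [0.89 0.06 0.3 ] R [ 0.998 -0.061  0.    -0.   ]
 psi -30 -25 -20 -15 -10  -5   0   5  10  15  20  25  30  35  40  45  50  55  60  65  70  75  80  85  90  95 100 105 110 115 120
m9scene
  -6 103 101  83  62  47  38  49  46  30  23  25  19  15  19  24  17  23  21  24  20  20  18  22  16  19  17  14  17  11  10  13
   6  47  54  55  49  34  16   8  12  16  21  11  25  44  60  39  15  18  20  21  21  24  18  15  22  21  22  18  18  21  17  17
  10   9   8  10  10  11  13  15  17  19  15  21  28  51  59  39  20  18  21  24  26  24  20  22  17  18   6  19  20  19  15  22
  48  38  40  43  45  46  44  40  30  15  14  25  24  17  15  13   8  37  38  36  28  23  24  17  14  14  10  19  22  34  40  42
```

>>> step_arm([
  [0, 0, 0],
  [0, 0, 0],
  [0, 0, 0],
  [0, 0, 0],
  [0, 0, 0],
  [0, 0, 0],
  [0, 0, 0],
  [0, 0, 0],
  [0, 0, 0],
], turn=[0, 0, 0, 0.95, 0.95, 0.95, 0.95, 0.95, 0.95], grip=0.1)

```text
time: 16.5
ee_pos: [0.6177, 0.0615, 0.1699]
eef_rot: [0.96, 0.28, -0.0, 0.0]
ft_force: [-0.2, 0.6, -0.7]
width: 0.0784
grip_force: 0.0
```

>>> step_arm([
  [0, 0, 0],
  [0, 0, 0],
  [0, 0, 0],
  [0, 0, 0],
  [0, 0, 0],
  [0, 0, 0],
  [0, 0, 0],
  [0, 0, 0],
  [0, 0, 0],
  [0, 0, 0],
  [0, 0, 0],
  [0, 0, 0],
], turn=[0, 0, 0, 0, 0, -0.95, -0.95, -0.95, -0.95, -0.95, -0.95, 0], grip=1, newtons=15)

```text
time: 17.7
ee_pos: [0.6184, 0.0624, 0.1704]
eef_rot: [0.998, -0.062, 0.001, -0.0]
ft_force: [1.4, 2.2, 1.9]
width: 0.0505
grip_force: 15.2
```

>>> step_arm([
  [0, 0, 0],
  [0, 0, 0],
  [0, 0, 0],
  [0, 0, 0],
  [0, 0, 0],
  [0, 0, 0],
  [0, 0, 0],
  [0, 0, 0],
  [0, 0, 0],
], turn=[0, 0, 0, 0.95, 0.95, 0.95, 0.95, 0.95, 0.95], grip=0.1)

```text
time: 18.6
ee_pos: [0.6177, 0.0616, 0.17]
eef_rot: [0.96, 0.28, -0.0, -0.0]
ft_force: [0.4, -0.8, 0.8]
width: 0.0784
grip_force: 0.0
```

>>> step_arm([
  [0, 0, 0],
  [0, 0, 0],
  [0, 0, 0],
  [0, 0, 0],
  [0, 0, 0],
  [0, 0, 0],
  [0, 0, 0],
  [0, 0, 0],
  [0, 0, 0],
  [0, 0, 0],
  [0, 0, 0],
  [0, 0, 0],
], turn=[0, 0, 0, 0, 0, -0.95, -0.95, -0.95, -0.95, -0.95, -0.95, 0], grip=1)

```text
time: 19.8
ee_pos: [0.6184, 0.0624, 0.1703]
eef_rot: [0.998, -0.062, 0.001, 0.0]
ft_force: [1.4, 1.8, 2.8]
width: 0.0505
grip_force: 15.1
```

```bash
python3 tilt.py m10 scene; python3 rib.py "[-6,6,10,48]" m10scene
```

```text
19.8 [0.6184 0.0624 0.1703] q [-1.01  0.65  1.23  1.59 -0.63  1.35 -1.4 ] F [1.4 1.8 2.8] w 0.0505
scene 875 856 axis [-0.523 -0.042  0.851] tilt 31.6 1.9 off at seat u,v mm [ 0.4 -0.8] err 0.00078
   peaks along axis above seat mm [(np.float64(33.8), np.int64(4)), (np.float64(38.8), np.int64(4)), (np.float64(35.8), np.int64(4))]
torque [ 0.68 -0.3   0.14] R [ 0.998 -0.062  0.001  0.   ]
 psi -30 -25 -20 -15 -10  -5   0   5  10  15  20  25  30  35  40  45  50  55  60  65  70  75  80  85  90  95 100 105 110 115 120
m10scene
  -6 102 100  84  63  47  37  49  52  40  21  16  21  24  20  22  23  22  18  22  24  22  14  13  21  14  19  26  20  19  16  14
   6  30  39  38  32  26  18  15  19  21  21  22  15  19  16  23  11  21  18  23  17  20  19  53  57  45  15  19  20  18  14  20
  10  21  21  17  12  16  17  14  11  20  21  19  20  10  16  21  25  23  19  22  16  16  28  51  56  40  18  12   8  15  16  24
  48  39  38  40  43  43  41  34  36  26  12  15  17  15  19  21  21  40  42  38  22  22  27  18   6  27  17  19  21  25  22  20
```

Lamp rib is at ψ≈84. One more stroke should reach the stop at about 93, then I release.

>>> step_arm([
  [0, 0, 0],
  [0, 0, 0],
  [0, 0, 0],
  [0, 0, 0],
  [0, 0, 0],
  [0, 0, 0],
  [0, 0, 0],
  [0, 0, 0],
  [0, 0, 0],
], turn=[0, 0, 0, 0.95, 0.95, 0.95, 0.95, 0.95, 0.95], grip=0.1)

```text
time: 20.75
ee_pos: [0.6177, 0.0615, 0.17]
eef_rot: [0.96, 0.28, -0.0, 0.0]
ft_force: [-0.1, -0.7, -0.3]
width: 0.0784
grip_force: 0.0
```

>>> step_arm([
  [0, 0, 0],
  [0, 0, 0],
  [0, 0, 0],
  [0, 0, 0],
  [0, 0, 0],
  [0, 0, 0],
  [0, 0, 0],
  [0, 0, 0],
  [0, 0, 0],
  [0, 0, 0],
  [0, 0, 0],
  [0, 0, 0],
], turn=[0, 0, 0, 0, 0, -0.95, -0.95, -0.95, -0.95, -0.95, -0.95, 0], grip=1)

```text
time: 21.95
ee_pos: [0.6182, 0.0628, 0.1705]
eef_rot: [0.998, -0.063, 0.0, -0.0]
ft_force: [-1.0, 1.2, 5.1]
width: 0.0508
grip_force: 15.1
```

>>> step_arm([
  [0, 0, 0],
  [0, 0, 0],
  [0, 0, 0],
  [0, 0, 0],
  [0, 0, 0.4],
  [0, 0, 0.8],
  [0, 0, 1],
  [0, 0, 1],
  [0, 0, 1],
], turn=[0, 0, 0, 0.9, 0, 0, 0, 0, 0], grip=0)

```text
time: 22.85
ee_pos: [0.6178, 0.0616, 0.2768]
eef_rot: [1.0, -0.009, 0.0, -0.0]
ft_force: [0.1, -0.4, -0.4]
width: 0.087
grip_force: 0.0
```

```bash
python3 tilt.py m11 scene; python3 rib.py "[-6,6,10,48]" m11scene
```

```text
22.85 [0.6178 0.0616 0.2768] q [-1.01  0.55  1.26  1.43 -0.53  1.52 -1.37] F [ 0.1 -0.4 -0.4] w 0.087
torque [-0.1   0.14 -0.01] R [ 1.    -0.009  0.    -0.   ]
 psi -30 -25 -20 -15 -10  -5   0   5  10  15  20  25  30  35  40  45  50  55  60  65  70  75  80  85  90  95 100 105 110 115 120
m11scene
  -6 102 101  82  61  52  52  66  71  52  31  32  25  30  32  30  27  31  33  28  29  31  28  27  27  13  20  23  29  20  17  15
   6  71  66  52  31  25  18  17  25  24  25  23  23  30  26  30  26  29  28  30  26  31  29  50  82  80  47  21  15   9  18  36
  10  59  54  43  27  25  25  29  25  27  24  22  21  21  29  31  26  25  28  31  25  22  27  54  81  70  34  22  18  22  23  37
  48  52  56  59  63  72  73  55  27  19  27  28  24  26  23  10  22  15  16  20  16  14  16  15   5  12  15  12   8  11  10  36
  return _methods._mean(a, axis=axis, dtype=dtype,
  ret = ret.dtype.type(ret / rcount)
```

>>> step_arm([
  [0, 0, 0.7],
  [0, 0, 0.7],
  [-0.2, 0, 0],
  [-0.2, 0, 0],
  [-0.2, 0, 0],
  [-0.2, 0, 0],
  [-0.2, 0, 0],
  [-0.2, 0, 0],
  [-0.2, 0, 0],
  [-0.2, 0, 0],
  [-0.1, -0.1, 0],
  [0, 0, 0],
], turn=[1, 1, 1, 1, 1, 1, 1, 1, 1, 1, 1, 1])

```text
time: 24.1
ee_pos: [0.5751, 0.0586, 0.3107]
eef_rot: [0.756, 0.654, 0.0, -0.0]
ft_force: [0.0, -0.5, 0.5]
width: 0.087
grip_force: 0.0
```

>>> step_arm([
  [0, 0, 0],
  [0, 0, 0],
  [0, 0, 0],
  [0, 0, 0],
  [0, 0, 0],
  [0, 0, 0],
  [0, 0, 0],
  [0, 0, 0],
  [0, 0, 0],
  [0, 0, 0],
  [0, 0, 0],
  [0, 0, 0],
], turn=[1, 1, 1, 1, 1, 1, 1, 1, 1, 1, 1, 1])

```text
time: 25.3
ee_pos: [0.5754, 0.0588, 0.3105]
eef_rot: [0.137, 0.991, 0.0, 0.0]
ft_force: [-0.4, 0.5, 0.1]
width: 0.0869
grip_force: 0.0
```

>>> step_arm([
  [0, 0, 0],
  [0, 0, 0],
  [0, 0, 0],
  [0, 0, 0],
], turn=[0.8, 0.8, 0.8, 0])

```text
time: 25.7
ee_pos: [0.5754, 0.0588, 0.3105]
eef_rot: [-0.005, 1.0, 0.0, 0.0]
ft_force: [-0.7, -0.7, -0.6]
width: 0.0869
grip_force: 0.0
```

```bash
python3 - <<'E'
from h import *
from bench import read_state
s=read_state();print(s['time'],s['ee_pos'].round(4),s['eef_rot'].round(3),s['joint_positions'].round(2))
c=grab('wrist','w5')
SEAT=np.array([.6331,.0628,.1624]);N=np.array([-.4955,-.0663,.866]);N/=np.linalg.norm(N)
u,v=map(int,proj(c,SEAT+.05*N)[0]);print(u,v)
I=cv2.resize(c['image'][v-60:v+60,u-80:u+80],None,fx=5,fy=5,interpolation=2)[:,:,::-1];cv2.imwrite('pics/w5.png',I);print('off',u-80,v-60)
w=cloud(c);d=w-SEAT;al=d@N;ra=np.linalg.norm(d-al[...,None]*N,axis=-1)
for lo,hi in((.045,.056),(.057,.07)):
    P=w[(al>lo)&(al<hi)&(ra<.04)];o,n,k=plane(P);off=o-SEAT;print(len(P),'h',round(off@n,4),n.round(4),'perp',(off-n*(off@n)).round(4))
E
```

```text
25.7 [0.5754 0.0588 0.3105] [-0.005  1.     0.     0.   ] [-0.79  0.23  0.74  1.48 -0.15  1.5   1.53]
315 286
off 235 226
1731 h 0.0507 [-0.526  -0.0734  0.8473] perp [0.0007 0.0017 0.0006]
1308 h 0.0633 [-0.5148 -0.0538  0.8556] perp [-0.0009  0.0002 -0.0005]
```

View pics/w5.png

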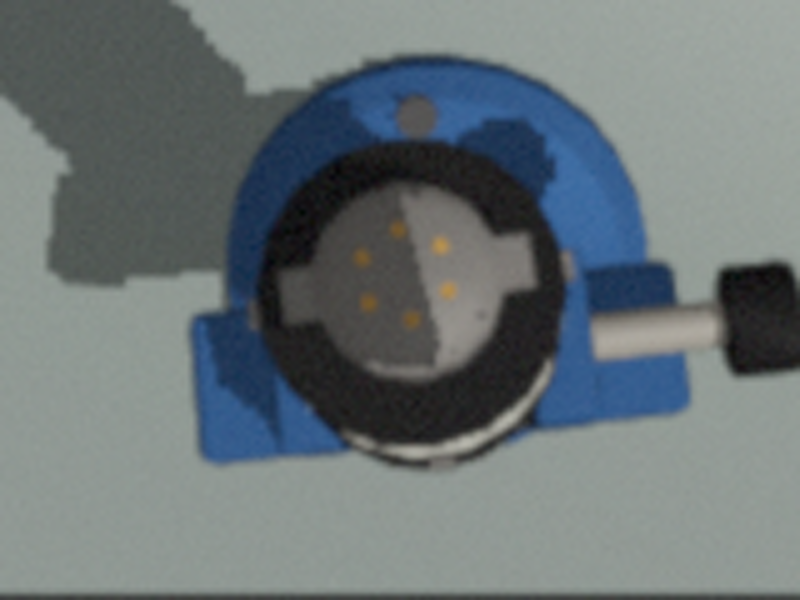

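Lamp lugs at (295,297) and (517,262) lie about 9° off horizontal, against the base's 7.7°. So the lamp is within about 2° of the stop and fully down (shoulder at 50.7 mm). Now the sounder.

>>> step_arm([
  [-0.1, 0.97, 0],
  [-0.1, 0.97, 0],
  [-0.1, 0.97, 0],
  [-0.1, 0.97, -0.9],
  [-0.1, 0.97, -0.9],
  [-0.1, 0.97, -0.9],
  [-0.1, 0.97, -1],
  [-0.1, 0.97, -1],
  [-0.1, 0.97, -0.9],
  [0, 0, 0],
], turn=[0.85, 0.85, 0.85, 0.85, 0.85, 0.85, 0.85, 0.85, 0.9, 0])

```text
time: 26.75
ee_pos: [0.55, 0.2809, 0.1664]
eef_rot: [-0.453, 0.892, 0.0, -0.003]
ft_force: [-0.3, -0.1, -0.3]
width: 0.0868
grip_force: 0.0
```

```bash
python3 - <<'E'
from h import *
from bench import read_state
s=read_state();print(s['time'],s['ee_pos'].round(4),s['eef_rot'].round(3),s['joint_positions'].round(2))
def onz(c,px,z):
    K=c['mtx'];V=c['view'];px=np.atleast_2d(px).astype(float);d=np.c_[(px[:,0]-K[0,2])/K[0,0],-(px[:,1]-K[1,2])/K[1,1],-np.ones(len(px))]@V[:3,:3]
    C=-V[:3,:3].T@V[:3,3];return C+d*((z-C[2])/d[:,2])[:,None]
c1=ld('w1')
for a,b in(((645,110),(600,165)),((668,115),(620,182)),((690,130),(640,195))):
    p=onz(c1,[[(a[0]-440)/4+460,a[1]/4+205],[(b[0]-440)/4+460,b[1]/4+205]],.05);d=p[0]-p[1];print('w1 az',np.degrees(np.arctan2(d[1],d[0])).round(1))
c=grab('wrist','w6');w=cloud(c)
q=np.array([.568,.299]);m=np.hypot(w[...,0]-q[0],w[...,1]-q[1])<.045
P=w[m&(w[...,2]>.01)&(w[...,2]<.044)];x,y,R=circ(P)
for _ in range(4):
    e=abs(np.hypot(P[:,0]-x,P[:,1]-y)-R);P=P[e<=max(2*np.median(e),.001)];x,y,R=circ(P)
print('side circ',np.round([x,y,R],4),len(P))
T=m&(w[...,2]>.0465)&(w[...,2]<.06);print('top centroid',w[T].mean(0).round(4),T.sum(),proj(c,[x,y,.05]).round(0))
g=cv2.cvtColor(c['image'],cv2.COLOR_RGB2GRAY);T=T&(np.hypot(w[...,0]-x,w[...,1]-y)<.019);th=np.percentile(g[T],50)
B=(T&(g>(g[T].max()*.6+th*.4))).astype(np.uint8);n,l,st,ce=cv2.connectedComponentsWithStats(B)
for i in range(1,n):
    if st[i,4]>15:
        v,u=np.nonzero(l==i);p=onz(c,np.c_[u,v],.05)[:,:2];pc=p-p.mean(0);S=np.linalg.svd(pc,full_matrices=False);d=S[2][0];print(st[i,4],p.mean(0).round(4),'az',np.degrees(np.arctan2(d[1],d[0])).round(1),S[1].round(4))
E
```

```text
26.75 [0.55   0.2809 0.1664] [-0.453  0.892  0.    -0.003] [-0.92  0.38  0.48  1.57 -0.18  1.24  2.1 ]
w1 az 147.5
w1 az 152.0
w1 az 150.0
side circ [0.5694 0.3029 0.0249] 593
top centroid [0.5684 0.3014 0.0498] 2270 [[311. 277.]]
83 [0.5652 0.296 ] az -32.0 [0.0631 0.0065]
84 [0.5692 0.303 ] az -32.4 [0.064  0.0068]
77 [0.574  0.3095] az -32.4 [0.0591 0.0061]
```

>>> step_arm([
  [0.4, 0.44, 0],
  [0.37, 0.44, -0.5],
  [0, 0, -0.95],
  [0, 0, -0.95],
  [0, 0, -0.95],
  [0, 0, -0.95],
  [0, 0, -0.95],
  [0, 0, -0.6],
  [0, 0, -0.26],
  [0, 0, 0],
], turn=[0.3, 0.27, 0, 0, 0, 0, 0, 0, 0, 0])

```text
time: 27.8
ee_pos: [0.5724, 0.299, 0.0174]
eef_rot: [-0.481, 0.877, -0.0, -0.0]
ft_force: [0.5, -0.6, 0.3]
width: 0.0873
grip_force: 0.0
```

>>> step_arm([
  [0, 0, 0],
  [0, 0, 0],
  [0, 0, 0],
  [0, 0, 0],
  [0, 0, 0],
  [0, 0, 0],
], turn=[0, 0, 0, 0, 0, 0], grip=1, newtons=8)

```text
time: 28.4
ee_pos: [0.5721, 0.2997, 0.0175]
eef_rot: [-0.481, 0.876, 0.0, 0.0]
ft_force: [-1.8, -0.3, 1.2]
width: 0.0495
grip_force: 8.0
```

The controller lost some of the fast descent, so the grip is at about 36 mm height. That's fine. Lift and carry to above the tower.

>>> step_arm([
  [0, 0, 0.5],
  [0, 0, 0.9],
  [0, 0, 0.9],
  [0, -0.1, 0.9],
  [0.1, -0.6, 0.9],
  [0.1, -0.8, 0.9],
  [0.1, -0.8, 0.9],
  [0.1, -0.8, 0.9],
  [0.1, -0.8, 0.9],
  [0.1, -0.8, 0.9],
  [0.1, -0.8, 0.8],
  [0.1, -0.8, 0.3],
], turn=[0, 0, -0.7, -0.7, -0.7, -0.7, -0.7, -0.7, -0.75, -0.75, -0.75, -0.75])

```text
time: 29.6
ee_pos: [0.5928, 0.1409, 0.2629]
eef_rot: [-0.068, 0.998, 0.001, 0.002]
ft_force: [0.8, 1.1, -1.1]
width: 0.0501
grip_force: 8.0
```

>>> step_arm([
  [0.1, -0.8, 0.2],
  [0.1, -0.8, 0],
  [0.1, -0.8, 0],
  [0, -0.5, 0],
  [0, 0, 0],
], turn=[-0.7, 0, 0, 0, 0])

```text
time: 30.1
ee_pos: [0.5996, 0.0672, 0.2655]
eef_rot: [-0.027, 1.0, -0.0, 0.0]
ft_force: [-0.5, -0.2, -1.5]
width: 0.0499
grip_force: 8.0
```

>>> step_arm([
  [0.04, -0.15, -0.2],
  [0, -0.16, -0.34],
  [0, 0, 0],
  [0, 0, 0],
], turn=[0.35, 0.36, 0, 0])

```text
time: 30.5
ee_pos: [0.6005, 0.0628, 0.2515]
eef_rot: [-0.071, 0.997, 0.0, -0.0]
ft_force: [-0.7, -0.0, -1.2]
width: 0.0497
grip_force: 8.0
```

```bash
python3 - <<'E'
from h import *
from bench import read_state
from scipy.optimize import least_squares
s=read_state();q=s['ee_pos'];print(s['time'],q.round(4),s['eef_rot'].round(3),s['joint_positions'].round(2))
c=grab('scene','s7');w=cloud(c)
m=(np.hypot(w[...,0]-q[0],w[...,1]-q[1])<.032)
P=w[m&(w[...,2]>q[2]-.013)&(w[...,2]<q[2]+.028)]
def f(p):return np.hypot(P[:,0]-p[0],P[:,1]-p[1])-.0247
r=least_squares(f,q[:2],loss='soft_l1',f_scale=.001);print('sounder axis',r.x.round(4),len(P),np.median(abs(r.fun)),'zmin',P[:,2].min())
# tower lamp axis in the same camera
N=np.array([-.505,-.066,.86]);N/=np.linalg.norm(N);S=np.array([.6331,.0628,.1624])
d=w-S;al=d@N;ra=np.linalg.norm(d-al[...,None]*N,axis=-1)
P=w[(al>.003)&(al<.048)&(ra<.030)]
def f(p):
    a=np.array([p[2],p[3],1]);a/=np.linalg.norm(a);d=P-np.r_[p[:2],.19];return np.linalg.norm(d-np.outer(d@a,a),axis=1)-.0247
r=least_squares(f,[.617,.06,-.58,-.07],loss='soft_l1',f_scale=.001)
a=np.r_[r.x[2:],1];a/=np.linalg.norm(a);o=np.r_[r.x[:2],.19];t=((S+.063*N-o)@N)/(a@N);print('lamp axis',a.round(4),'spigot top',(o+t*a).round(4),len(P),np.median(abs(r.fun)))
E
```

```text
30.5 [0.6005 0.0628 0.2515] [-0.071  0.997  0.    -0.   ] [-0.76  0.32  0.74  1.51 -0.22  1.4   1.7 ]
sounder axis [0.6026 0.0623] 717 0.0008183695575807795 zmin 0.2385203602313099
lamp axis [-0.5363 -0.0732  0.8409] spigot top [0.6    0.0582 0.2158] 880 0.0006831623121835266
```

>>> step_arm([
  [-0.03, -0.14, -0.2],
  [0, 0, -0.25],
  [0, 0, -0.15],
  [0, 0, -0.05],
  [0, 0, 0],
], turn=[0, 0, 0, 0, 0])

```text
time: 31.05
ee_pos: [0.5998, 0.0584, 0.2348]
eef_rot: [-0.071, 0.997, -0.0, -0.0]
ft_force: [0.3, -0.4, -0.7]
width: 0.05
grip_force: 8.0
```

>>> step_arm([
  [0, 0, -0.05],
  [0, 0, 0],
], turn=[0, 0])

```text
time: 31.25
ee_pos: [0.5999, 0.0583, 0.2338]
eef_rot: [-0.071, 0.997, 0.0, 0.0]
ft_force: [-0.4, 0.7, -1.6]
width: 0.0499
grip_force: 8.0
```

>>> step_arm([
  [0, 0, -0.05],
  [0, 0, 0],
], turn=[0, 0])

```text
time: 31.45
ee_pos: [0.6, 0.0584, 0.2327]
eef_rot: [-0.071, 0.997, 0.0, 0.0]
ft_force: [-0.3, 1.4, 0.4]
width: 0.0496
grip_force: 8.0
```

>>> step_arm([
  [-0.112, -0.015, -0.11],
  [-0.103, -0.014, -0.102],
  [-0.093, -0.012, -0.112],
  [0, 0, 0],
], turn=[0, 0, 0, 0])

```text
time: 31.85
ee_pos: [0.5918, 0.0572, 0.2241]
eef_rot: [-0.071, 0.997, 0.0, -0.0]
ft_force: [0.4, 0.5, -1.3]
width: 0.0499
grip_force: 8.0
```

```bash
sed 's/^SEAT=.*/SEAT=np.array([.6331,.0628,.1624]);N=np.array([-.505,-.066,.86]);N\/=np.linalg.norm(N);SEAT=SEAT+.05*N/' tilt.py > tilt2.py; python3 tilt2.py n1 scene
```

```text
31.85 [0.5918 0.0572 0.2241] q [-0.77  0.31  0.74  1.58 -0.21  1.34  1.71] F [ 0.4  0.5 -1.3] w 0.0499
scene 890 747 axis [-0.363 -0.049  0.931] tilt 21.5 -0.0 off at seat u,v mm [-1.7 -1.4] err 0.0009
   peaks along axis above seat mm [(np.float64(54.6), np.int64(23)), (np.float64(53.6), np.int64(26)), (np.float64(55.6), np.int64(34))]
torque [ 0.14 -0.15 -0.01] R [-0.071  0.997  0.    -0.   ]
```

>>> step_arm([
  [-0.083, -0.011, -0.12],
  [-0.071, -0.009, -0.128],
  [-0.065, -0.009, -0.15],
  [0, 0, 0],
], turn=[0, 0, 0, 0])

```text
time: 32.3
ee_pos: [0.5864, 0.0566, 0.2144]
eef_rot: [-0.071, 0.997, 0.0, -0.0]
ft_force: [-0.0, 0.7, 0.9]
width: 0.0495
grip_force: 8.0
```

```bash
python3 tilt2.py n2 scene
```

```text
32.3 [0.5864 0.0566 0.2144] q [-0.77  0.3   0.74  1.61 -0.21  1.31  1.71] F [-0.   0.7  0.9] w 0.0495
scene 936 880 axis [-0.56  -0.094  0.823] tilt 34.6 -1.3 off at seat u,v mm [-2.7 -0.8] err 0.00082
   peaks along axis above seat mm [(np.float64(50.4), np.int64(11)), (np.float64(47.4), np.int64(12)), (np.float64(48.4), np.int64(14))]
torque [0.22 0.01 0.03] R [-0.071  0.997  0.    -0.   ]
```

>>> step_arm([
  [0.03, 0.004, -0.03],
  [0.03, 0.004, -0.03],
  [0, 0, 0],
], turn=[0, 0, 0])

```text
time: 32.65
ee_pos: [0.5882, 0.0569, 0.2136]
eef_rot: [-0.071, 0.997, 0.0, -0.0]
ft_force: [-3.3, 1.6, 8.3]
width: 0.0496
grip_force: 8.0
```

```bash
python3 tilt2.py n3 scene; python3 rib.py "[6,10,54,58,62,66,70,74,80,90,96]" n3scene
```

```text
32.65 [0.5882 0.0569 0.2136] q [-0.77  0.31  0.74  1.6  -0.21  1.31  1.71] F [-3.3  1.6  8.3] w 0.0496
scene 978 911 axis [-0.55  -0.091  0.83 ] tilt 33.9 -1.2 off at seat u,v mm [-2.  -0.7] err 0.00078
   peaks along axis above seat mm [(np.float64(48.6), np.int64(12)), (np.float64(50.6), np.int64(13)), (np.float64(47.6), np.int64(14))]
torque [0.31 0.75 0.01] R [-0.071  0.997  0.    -0.   ]
 psi -30 -25 -20 -15 -10  -5   0   5  10  15  20  25  30  35  40  45  50  55  60  65  70  75  80  85  90  95 100 105 110 115 120
n3scene
   6  70  66  54  36  22  11  20  24  24  19  28  30  30  27  28  26  28  28  23  31  27  26  59  83  74  34  20  22  15  22  42
  10  56  51  41  26  20  18  25  30  35  24  26  25  36  23  27  21  29  26  29  22  25  30  56  85  74  33  25  19  15  16  40
  54  50  44  45  47  48  46  38  26  21  23  25  26  20  12  23  20  27  32  28  31  20  23  27  24  29  23  19  17  21  29  41
  58  49  45  48  51  52  48  35  25  19  16  20  23  18  19  16  19  24  22  13  17  29  25  27  24  24  26  25  21  14  25  40
  62  31  37  42  47  51  51  37  22  15  17  18  2
[... 151 characters left out ...]
 27  24  16  16  16  12  15  19  10  22  18  22  29  37
  70  19  18  17  15  16  19  20  21  22  21  22  17  21  12  15  27  28  23  21  27  14  18  14  12   9  20  17  15  12  16  11
  74   9  10  12  15  13  13  26  25  24  23  19  30  27   8  22  22  29  15  16  18  20  19  22  17  24  17  18  15  21  24  24
  80  20  22  23  19  13  15  17  15  14  23  24  53  49  26  24  30  59  43  20  21  52  50  13  21  42  47  30  22  33  37  32
  90  15  16  17  19  13  10  17  21  22  25  24  32  32  18  18  23  38  20  20  24  27  19  18  19  31  32  22  29  26  21  17
  96  23  25  24  23  21  12  13  17  12  18  15  22  21  17  22  14  14  20  15  21  26  20  28  24  19  21  21  17  15  15  19
```

Sounder is seated. Its rib at ψ≈-7 matches the lamp marker there, so it's aligned for entry. Engage it with a short clockwise turn before letting go, then ratchet.

>>> step_arm([
  [0, 0, 0.02],
  [0, 0, 0],
  [0, 0, 0],
  [0, 0, 0],
  [0, 0, 0],
  [0, 0, 0],
  [0, 0, 0],
], turn=[0, 0, -0.8, -0.8, -0.8, -0.5, 0], grip=1, newtons=15)

```text
time: 33.4
ee_pos: [0.5889, 0.0589, 0.2142]
eef_rot: [0.103, 0.995, 0.001, 0.001]
ft_force: [-0.1, 5.6, 7.5]
width: 0.0505
grip_force: 15.1
```

>>> step_arm([
  [0, 0, 0],
  [0, 0, 0],
  [0, 0, 0],
  [0, 0, 0],
  [0, 0, 0],
  [0, 0, 0],
  [0, 0, 0],
  [0, 0, 0],
  [0, 0, 0],
], turn=[0, 0, 0, 0.95, 0.95, 0.95, 0.95, 0.95, 0.95], grip=0.1)

```text
time: 34.3
ee_pos: [0.588, 0.0562, 0.2131]
eef_rot: [-0.239, 0.971, -0.0, -0.0]
ft_force: [-0.3, -1.3, 0.3]
width: 0.078
grip_force: 0.0
```

```bash
python3 tilt2.py n4 scene; python3 rib.py "[6,54,58,62]" n4scene
```

```text
34.3 [0.588  0.0562 0.2131] q [-0.73  0.3   0.68  1.6  -0.19  1.31  2.03] F [-0.3 -1.3  0.3] w 0.078
scene 1029 954 axis [-0.572 -0.098  0.814] tilt 35.5 -1.5 off at seat u,v mm [-2.4 -2.3] err 0.00079
   peaks along axis above seat mm [(np.float64(48.1), np.int64(15)), (np.float64(49.1), np.int64(15)), (np.float64(50.1), np.int64(17))]
torque [0.07 0.01 0.01] R [-0.239  0.971 -0.    -0.   ]
 psi -30 -25 -20 -15 -10  -5   0   5  10  15  20  25  30  35  40  45  50  55  60  65  70  75  80  85  90  95 100 105 110 115 120
n4scene
   6 114 110 105  98  70  40  21  28  24  16  16  20  28  28  25  30  27  29  29  21  31  31  26  39  73  78  60  32  21  15  16
  54  62  58  48  31  19  26  36  47  53  46  28  22  28  12  27  30  29  29  26  28  27  28  27  25  19  23  26  23  18  18  25
  58  67  61  49  29  19  25  47  71  82  62  34  18  22  28  25  31  35  25  31  25  29  27  27  26  28  16  23  21  17  18  31
  62  58  52  41  23  17  25  50  72  80  61  30  23  20  24  31  35  28  33  27  28  28  32  32  22  23  20  26  24  23  26  39
```

>>> step_arm([
  [0, 0.04, 0.02],
  [0, 0, 0],
  [0, 0, 0],
  [0, 0, 0],
  [0, 0, 0],
  [0, 0, 0],
  [0, 0, 0],
  [0, 0, 0],
  [0, 0, 0],
  [0, 0, 0],
  [0, 0, 0],
  [0, 0, 0],
], turn=[0, 0, 0, 0, 0, -0.95, -0.95, -0.95, -0.95, -0.95, -0.95, 0], grip=1)

```text
time: 35.55
ee_pos: [0.5892, 0.0598, 0.2152]
eef_rot: [0.104, 0.995, 0.001, 0.001]
ft_force: [1.9, 3.2, 6.3]
width: 0.0509
grip_force: 15.4
```

>>> step_arm([
  [0, 0, 0],
  [0, 0, 0],
  [0, 0, 0],
  [0, 0, 0],
  [0, 0, 0],
  [0, 0, 0],
  [0, 0, 0],
  [0, 0, 0],
  [0, 0, 0],
], turn=[0, 0, 0, 0.95, 0.95, 0.95, 0.95, 0.95, 0.95], grip=0.1)

```text
time: 36.45
ee_pos: [0.588, 0.0574, 0.2137]
eef_rot: [-0.239, 0.971, -0.0, -0.0]
ft_force: [-0.4, 0.2, 0.3]
width: 0.0788
grip_force: 0.0
```

```bash
python3 tilt2.py n5 scene; python3 rib.py "[6,54,58,62]" n5scene
```

```text
36.45 [0.588  0.0574 0.2137] q [-0.73  0.3   0.68  1.6  -0.19  1.31  2.03] F [-0.4  0.2  0.3] w 0.0788
scene 1056 988 axis [-0.568 -0.099  0.817] tilt 35.2 -1.6 off at seat u,v mm [-2.4 -2.2] err 0.00082
   peaks along axis above seat mm [(np.float64(47.7), np.int64(16)), (np.float64(48.7), np.int64(16)), (np.float64(49.7), np.int64(19))]
torque [0.03 0.03 0.04] R [-0.239  0.971 -0.    -0.   ]
 psi -30 -25 -20 -15 -10  -5   0   5  10  15  20  25  30  35  40  45  50  55  60  65  70  75  80  85  90  95 100 105 110 115 120
n5scene
   6 113 109 105 100  72  41  22  24  26  15  25  28  28  32  29  19  29  26  26  16  29  22  20  34  71  78  58  34  25  26  24
  54  66  61  50  34  19  16  21  24  21  23  26  33  51  47  29  26  23  32  29  29  18  25  25  25  31  24  24  21  14  21  33
  58  51  44  37  21  11  12  16  23  30  26  29  47  86  88  41  23  31  32  27  24  16  27  27  22  24  18  24  20  19  20  28
  62  53  46  39  25  19  23  21  23  27  27  27  56  88  83  43  27  34  24  26  23  27  28  24  27  21  15  23  21  16  23  35
```

```bash
python3 rib.py "[-16,-6,-2,2,6,12,18,20,22,40,44,48,50,52]" m11scene n3scene n5scene; python3 - <<'E'
from h import *
from scipy.optimize import least_squares
N=np.array([-.5,-.066,.863]);N/=np.linalg.norm(N);S=np.array([.6331,.0628,.1624])
for t in('m11scene','n3scene','n5scene'):
    w=cloud(ld(t));d=w-S;al=d@N;ra=np.linalg.norm(d-al[...,None]*N,axis=-1)
    P=w[(al>.003)&(al<.047)&(ra<.030)&(ra>.018)]
    def f(p):
        a=np.array([p[2],p[3],1]);a/=np.linalg.norm(a);d=P-np.r_[p[:2],.19];return np.linalg.norm(d-np.outer(d@a,a),axis=1)-.0247
    r=least_squares(f,[.617,.06,-.58,-.07],loss='soft_l1',f_scale=.001);a=np.r_[r.x[2:],1];a/=np.linalg.norm(a)
    print(t,r.x[:2].round(4),a.round(3),np.degrees(np.arccos(a[2])).round(1),len(P))
E
```

```text
psi -30 -25 -20 -15 -10  -5   0   5  10  15  20  25  30  35  40  45  50  55  60  65  70  75  80  85  90  95 100 105 110 115 120
m11scene
 -16 106  99  90  79  58  46  52  62  68  69  68  71  80  74  76  68  76  80  78  70  75  68  70  62  63  65  60  63  57  53  51
  -6 102 101  82  61  52  52  66  71  52  31  32  25  30  32  30  27  31  33  28  29  31  28  27  27  13  20  23  29  20  17  15
  -2 101  98  88  73  63  56  74  73  49  28  28  19  19  29  26  27  34  26  26  34  30  25  21  27  24  23  22  24  20  14  12
   2  79  76  66  50  35  19  17  23  24  25  31  25  25  30  28  19  22  27  25  33  28  27  30  36  40  27  18  13  15  21  29
   6  71  66  52  31  25  18  17  25  24  25  23  23  30  26  30  26  29  28  30  26  31  29  50  82  80  47  21  15   9  18  36
  12  63  53  42  32  21  14  15  22  27  26  24  30  31  25  29  29  29  25  29  31  25  29  51  82  72  38  22  25  21  22  35
  18  94  86  72  60  62  63  65  68  65  70  73  76  72  77  69  60  62  69  69  61  61  50  55  50  51  52  39  39  32  27  47
  20 104 101  98  93  90  95  99 103 109 118 116 118 126 127
[... 3939 characters left out ...]
122 114 107  93
  44  91  92  90  89  93  96  94 102 111 125 134 135 140 139 141 144 151 152 156 147 149 141 145 151 142 139 132 121 111 100  92
  48  83  77  67  58  63  69  71  55  31  22  19  26  28  28  32  28  34  37  36  32  34  36  41  32  38  33  40  25  29  29  26
  50  74  72  65  54  49  68  72  58  32  21  23  26  25  32  25  33  33  29  23  23  22  22  27  23  12  13  20  17  12  22  29
  52  70  62  47  35  33  38  50  42  27  26  30  24  27  24  26  32  35  29  30  26  29  27  25  30  27  22  31  33  22  19  26
m11scene [0.6163 0.0603] [-0.534 -0.076  0.842] 32.6 856
n3scene [0.6159 0.0599] [-0.54  -0.088  0.837] 33.2 855
n5scene [0.6161 0.0584] [-0.571 -0.075  0.818] 35.2 856
```

The tower droops about 2° within the axial play when released, which is expected and within tolerance. Carry on ratcheting: the sounder is at ψ≈32 and the target is about 93.

>>> step_arm([
  [0, 0, 0],
  [0, 0, 0],
  [0, 0, 0],
  [0, 0, 0],
  [0, 0, 0],
  [0, 0, 0],
  [0, 0, 0],
  [0, 0, 0],
  [0, 0, 0],
  [0, 0, 0],
  [0, 0, 0],
  [0, 0, 0],
], turn=[0, 0, 0, 0, 0, -0.95, -0.95, -0.95, -0.95, -0.95, -0.95, 0], grip=1)

```text
time: 37.7
ee_pos: [0.5889, 0.0598, 0.2149]
eef_rot: [0.104, 0.995, 0.001, 0.001]
ft_force: [0.4, 3.0, 4.9]
width: 0.0508
grip_force: 15.2
```

>>> step_arm([
  [0, 0, 0],
  [0, 0, 0],
  [0, 0, 0],
  [0, 0, 0],
  [0, 0, 0],
  [0, 0, 0],
  [0, 0, 0],
  [0, 0, 0],
  [0, 0, 0],
], turn=[0, 0, 0, 0.95, 0.95, 0.95, 0.95, 0.95, 0.95], grip=0.1)

```text
time: 38.6
ee_pos: [0.588, 0.0573, 0.2138]
eef_rot: [-0.239, 0.971, -0.0, -0.0]
ft_force: [-0.7, 0.2, -0.5]
width: 0.0784
grip_force: 0.0
```

>>> step_arm([
  [0, 0, 0],
  [0, 0, 0],
  [0, 0, 0],
  [0, 0, 0],
  [0, 0, 0],
  [0, 0, 0],
  [0, 0, 0],
  [0, 0, 0],
  [0, 0, 0],
  [0, 0, 0],
  [0, 0, 0],
  [0, 0, 0],
], turn=[0, 0, 0, 0, 0, -0.95, -0.95, -0.95, -0.95, -0.95, -0.95, 0], grip=1)

```text
time: 39.8
ee_pos: [0.589, 0.0598, 0.2149]
eef_rot: [0.104, 0.995, 0.001, 0.001]
ft_force: [1.5, 3.5, 5.0]
width: 0.0506
grip_force: 15.2
```

>>> step_arm([
  [0, 0, 0],
  [0, 0, 0],
  [0, 0, 0],
  [0, 0, 0],
  [0, 0, 0],
  [0, 0, 0],
  [0, 0, 0],
  [0, 0, 0],
  [0, 0, 0],
], turn=[0, 0, 0, 0.95, 0.95, 0.95, 0.95, 0.95, 0.95], grip=0.1)

```text
time: 40.7
ee_pos: [0.5881, 0.0573, 0.2138]
eef_rot: [-0.239, 0.971, -0.0, -0.0]
ft_force: [-0.6, -0.2, -0.4]
width: 0.0783
grip_force: 0.0
```

```bash
python3 tilt2.py n6 scene; python3 rib.py "[-6,6,12,54,58,62]" n6scene
```

```text
40.7 [0.5881 0.0573 0.2138] q [-0.72  0.3   0.67  1.6  -0.19  1.31  2.03] F [-0.6 -0.2 -0.4] w 0.0783
scene 1069 987 axis [-0.58  -0.108  0.808] tilt 36.1 -2.1 off at seat u,v mm [-2.5 -2.1] err 0.00076
   peaks along axis above seat mm [(np.float64(48.3), np.int64(15)), (np.float64(50.3), np.int64(17)), (np.float64(49.3), np.int64(17))]
torque [ 0.03  0.06 -0.  ] R [-0.239  0.971 -0.    -0.   ]
 psi -30 -25 -20 -15 -10  -5   0   5  10  15  20  25  30  35  40  45  50  55  60  65  70  75  80  85  90  95 100 105 110 115 120
n6scene
  -6  98  94  80  63  53  50  66  72  55  33  26  24  28  31  24  26  34  30  26  32  28  27  23  26  24  21  23  21  18  11  15
   6 112 108 102  95  67  36  16  13  21  20  20  27  27  21  30  26  27  32  28  26  27  26  23  37  73  74  60  35  28  14  11
  12 106 105 100  85  66  35  21  20  23  23  27  22  24  32  30  31  30  36  26  29  23  31  21  44  74  79  55  20  19  20  19
  54  62  56  48  36  23  18  22  26  26  25  24  23  30  17  29  30  33  34  29  25  28  27  21  18  14  26  23  17  19  24  39
  58  55  49  40  22  11   8  21  31  30  21  24  33  28  25  26  30  32  31  28  26  33  72  82  42  23  22  21  20  21  17  28
  62  45  39  33  22  13   9  19  20  17  16  26  30  31  28  27  31  31  31  26  26  37  78  86  44  20  24  24  23  25  27  36
```

>>> step_arm([
  [0, 0, 0],
  [0, 0, 0],
  [0, 0, 0],
  [0, 0, 0],
  [0, 0, 0],
  [0, 0, 0],
  [0, 0, 0],
  [0, 0, 0],
  [0, 0, 0],
  [0, 0, 0],
  [0, 0, 0],
  [0, 0, 0],
], turn=[0, 0, 0, 0, 0, -0.95, -0.95, -0.95, -0.95, -0.95, -0.95, 0], grip=1)

```text
time: 41.95
ee_pos: [0.5881, 0.0598, 0.2143]
eef_rot: [0.104, 0.995, 0.001, -0.0]
ft_force: [-2.3, 4.8, 3.6]
width: 0.0518
grip_force: 14.9
```

>>> step_arm([
  [0, 0, 0],
  [0, 0, 0],
  [0, 0, 0],
  [0, 0, 0],
  [0, 0, 0],
  [0, 0, 0],
  [0, 0, 0],
  [0, 0, 0],
  [0, 0, 0],
], turn=[0, 0, 0, 0.95, 0.95, 0.95, 0.95, 0.95, 0.95], grip=0.1)

```text
time: 42.85
ee_pos: [0.5882, 0.0571, 0.2139]
eef_rot: [-0.239, 0.971, -0.0, -0.0]
ft_force: [0.1, 0.5, -0.8]
width: 0.0785
grip_force: 0.0
```

```bash
python3 tilt2.py n7 scene; python3 rib.py "[-6,6,12,54,58,62]" n7scene
```

```text
42.85 [0.5882 0.0571 0.2139] q [-0.72  0.3   0.67  1.6  -0.19  1.31  2.03] F [ 0.1  0.5 -0.8] w 0.0785
scene 1016 933 axis [-0.58  -0.071  0.812] tilt 35.7 0.5 off at seat u,v mm [-2.2 -1.4] err 0.00082
   peaks along axis above seat mm [(np.float64(47.9), np.int64(16)), (np.float64(49.9), np.int64(17)), (np.float64(48.9), np.int64(18))]
torque [0.06 0.05 0.05] R [-0.239  0.971 -0.    -0.   ]
 psi -30 -25 -20 -15 -10  -5   0   5  10  15  20  25  30  35  40  45  50  55  60  65  70  75  80  85  90  95 100 105 110 115 120
n7scene
  -6  99  97  83  64  53  51  68  72  53  30  24  21  23  30  27  29  31  26  32  29  25  13  24  30  31  21  23  23  22  13  11
   6 105 100  91  81  56  29  14  18  22  27  21  32  31  29  24  21  30  25  27  23  30  32  27  41  76  75  59  28  20  21  23
  12 105 103  95  77  57  30  15   9  11  20  27  24  24  30  23  30  33  34  29  32  26  25  28  43  76  82  54  26  20  12  17
  54  31  26  23  22  20  19  24  27  27  26  30  24  27  22  33  37  32  31  24  22  24  18  26  23  21  20  20  21  16  20  25
  58  19  16  18  19  21  28  24  16  16  22  30  25  26  27  34  31  33  28  28  26  23  46  77  76  44  31  19  19  26  37  45
  62  25  23  19  14   9   4  21  29  26  22  17  22  29  26  30  33  32  20  30  24  21  49  85  71  23  23  18  12  24  33  44
```

```bash
cat > rib2.py <<'E'
from h import *
import sys
from scipy.optimize import least_squares
N=np.array([-.505,-.066,.86]);N/=np.linalg.norm(N);S=np.array([.6331,.0628,.1624])
def run(t):
    c=ld(t);w=cloud(c);g=cv2.cvtColor(c['image'],cv2.COLOR_RGB2GRAY).astype(np.float32)
    d=w-S;al=d@N;ra=np.linalg.norm(d-al[...,None]*N,axis=-1)
    for nm,lo,hi,hs in(('base',-.024,-.002,(-8,-6,-4)),('lamp',.004,.045,(6,9,12)),('snd',.056,.092,(58,61,64))):
        P=w[(al>lo)&(al<hi)&(ra<.032)&(ra>.012)]
        zc=(S+N*(lo+hi)/2)
        def f(p):
            a=np.array([p[2],p[3],1]);a/=np.linalg.norm(a);d=P-np.r_[p[:2],zc[2]];return np.linalg.norm(d-np.outer(d@a,a),axis=1)-.0248
        r=least_squares(f,[zc[0],zc[1],-.58,-.07],loss='soft_l1',f_scale=.001);a=np.r_[r.x[2:],1];a/=np.linalg.norm(a)
        o=np.r_[r.x[:2],zc[2]];Y=np.array([-.135,.991,0]);Y-=a*(Y@a);Y/=np.linalg.norm(Y);X=np.cross(Y,a)
        ps=np.arange(-35,130);acc=0
        for h in hs:
            q=np.radians(ps);p0=o+a*(h*1e-3-(lo+hi)/2)
            p=proj(c,p0+.0252*(np.cos(q)[:,None]*Y+np.sin(q)[:,None]*X)).astype(np.float32)
            acc=acc+cv2.remap(g,p[None,:,0].copy(),p[None,:,1].copy(),1)[0]
        acc=cv2.GaussianBlur(acc[None]/len(hs),(9,1),0)[0]
        pk=[(int(ps[i]),int(acc[i])) for i in range(3,len(ps)-3) if acc[i]==acc[i-3:i+4].max() and acc[i]>38]
        rel=o-S;print(t,nm,'tilt',np.degrees(np.arccos(a[2])).round(1),'centre',o.round(4),pk)
for t in sys.argv[1:]:run(t)
E
python3 rib2.py m11scene n4scene n7scene
```

```text
m11scene base tilt 30.3 centre [0.6406 0.0627 0.1512] [(-2, 72)]
m11scene lamp tilt 32.7 centre [0.6203 0.0608 0.1835] [(86, 80)]
m11scene snd tilt 82.4 centre [ 0.4048 -0.036   0.2261] [(-9, 161), (18, 154), (58, 42)]
n4scene base tilt 30.5 centre [0.6407 0.0628 0.1512] [(-2, 71)]
n4scene lamp tilt 35.4 centre [0.6205 0.0589 0.1835] [(-32, 56), (88, 81)]
n4scene snd tilt 35.0 centre [0.5909 0.0547 0.2261] [(9, 65)]
n7scene base tilt 30.1 centre [0.6407 0.0629 0.1512] [(-1, 71)]
n7scene lamp tilt 35.2 centre [0.6207 0.0593 0.1835] [(88, 82)]
n7scene snd tilt 35.7 centre [0.5908 0.0563 0.2261] [(84, 79)]
```

In fitted-axis terms the base rib is at -1°, the lamp at 88° and the sounder at 84°. The last stroke barely moved it, so it's at the stop. Open fully, square up and lift away.

>>> step_arm([
  [0, 0, 0],
  [0, 0, 0],
  [0, 0, 0],
  [0, 0, 0],
  [0, 0, 0.3],
  [0, 0, 0.6],
  [0, 0, 0.8],
  [0, 0, 0.8],
  [0, 0, 0.8],
  [0, 0, 0.8],
  [-0.5, 0, 0.6],
  [-0.5, 0, 0],
], turn=[0, -0.9, -0.9, -0.9, 0, 0, 0, 0, 0, 0, 0, 0], grip=0)

```text
time: 44.1
ee_pos: [0.564, 0.0571, 0.3349]
eef_rot: [-0.077, 0.997, 0.0, 0.002]
ft_force: [-0.1, 1.1, 0.4]
width: 0.087
grip_force: 0.0
```

```bash
cat > fin.py <<'E'
from h import *
from bench import read_state
s=read_state();print(s['time'],s['ee_pos'].round(4),s['joint_positions'].round(2))
c=grab('wrist','z1');grab('scene','z1scene')
N=np.array([-.54,-.07,.838]);T=np.array([.6331,.0628,.1624])+.1*N
u,v=map(int,proj(c,T)[0]);print(u,v)
b=ld('z1scene');u2,v2=map(int,proj(b,T)[0])
f=lambda I:cv2.resize(I,(400,500),interpolation=2)
cv2.imwrite('pics/z1.png',np.hstack([f(c['image'][max(v-90,0):v+60,u-60:u+60]),f(b['image'][v2-20:v2+90,u2-44:u2+44])])[:,:,::-1])
E
python3 fin.py; python3 rib2.py z1scene
```

```text
44.1 [0.564  0.0571 0.3349] [-0.81  0.18  0.74  1.47 -0.12  1.54  1.65]
310 272
z1scene base tilt 30.2 centre [0.6406 0.0627 0.1512] [(-1, 70)]
z1scene lamp tilt 35.0 centre [0.6206 0.0593 0.1835] [(88, 77)]
z1scene snd tilt 35.1 centre [0.5909 0.0564 0.2261] [(-32, 58), (85, 77)]
```

View pics/z1.png

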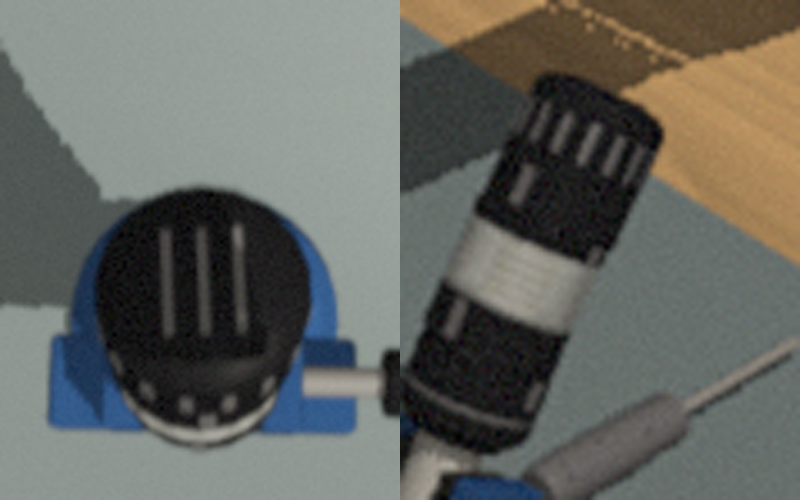

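The last view shows the tower standing free. The sounder's slots, crop (165–240, 225–335), run along the lean direction, and its rib and the lamp's rib line up. Handing in.

```bash
python3 -c "
from bench import *
print(close_job())"
```

```text
the job is handed in; nothing more can be done
None
```

The lamp element and the sounder are both fully down and turned to the stop on the leaning base, the tower stands free of the hand, and I handed the job in at about 44 s; the hand-in returned no verdict.

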